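Load the curing domes from the tilt-out bin

TASK

Swing the clear tilt-out bin fully forward by its orange bar, scoop every hexagonal resin base that is in it out of its mouth onto the blue mat, and only then swing the bin fully shut again. Next balance each base, level and by itself, on top of a white dome of the curing box (any dome, one base to a dome), and when all of them sit there steadily, flip the red toggle switch fully on (away from you). Leave the other things on the shelf where they are.

Things in the scene. Friction and masses are not known exactly. Their poses are not given: they have to be found in the camera images.
- base_orange: flat hexagonal resin base, orange, grey disc on both faces: 58 mm across flats, 67 across corners, 24 thick, 75 g. Origin: its centre, mid-thickness; z runs through the thickness, x points at a corner (flats face 30, 90, 150.. degrees from x). Starts in a lane of the shut bin, may turn over; 2 or 3 of the 3 bases are present, an absent one reads None
- base_green: flat hexagonal resin base, green, grey disc on both faces: 58 mm across flats, 67 across corners, 24 thick, 75 g. Origin: its centre, mid-thickness; z runs through the thickness, x points at a corner (flats face 30, 90, 150.. degrees from x). Starts in a lane of the shut bin, may turn over; 2 or 3 of the 3 bases are present, an absent one reads None
- base_white: flat hexagonal resin base, white, grey disc on both faces: 58 mm across flats, 67 across corners, 24 thick, 75 g. Origin: its centre, mid-thickness; z runs through the thickness, x points at a corner (flats face 30, 90, 150.. degrees from x). Starts in a lane of the shut bin, may turn over; 2 or 3 of the 3 bases are present, an absent one reads None
- rack: black fixed rack 278 mm wide (y) that holds the tilt-out bin: base, side cheeks 70 mm high, clear back panel 100 mm high whose face is 80 mm behind the hinge line; open on top. Origin on the table below the middle of the hinge line; its x axis points away from the robot, square to the hinge, z up; turned by up to 0.1 rad
- bin_hinge (a point): middle of the bin's hinge line, which runs along the rack's y, 20 mm above the table; the axes are the rack's
- bin (a joint): tilt of the clear bin about its low front hinge: 0 = shut (front wall upright), grows as its top swings towards the robot, 1.3 = fully forward at the stop. It rests at either end by its own weight, in between gravity carries it on; damped, 1 to 3 N at the bar. Shut, from the hinge: front wall 254 mm wide, 142 high, inner face 5 mm behind the hinge; floor and rails 60 deep, no back wall
- bin_bar (a point): middle of the round orange grip bar (10 mm thick, along the rack's y) that forms the bin's lip, 142 mm from the hinge. Below (behind) its middle is a hand slot 50 mm wide and 37 mm high in the front wall, so the bar can be pinched from above, one finger on either side, in every position of the bin; it can turn between the fingers
- mat: blue hard silicone mat fixed on the table in front of the rack, 200 mm (x) by 320 mm (y), 4 mm thick; origin at the centre of its underside, x and y along its sides. Bases dragged up the ramp and over the lip drop about 50 mm onto it and may land on edge
- curing_box: black fixed open curing box 320 mm wide (y): deck 40 mm high, lamp panel 95 mm high along the far side (its face 70 mm beyond the domes), front ledge 20 mm high; origin on the table below the middle dome, x away from the robot, z up; turned by up to 0.12 rad
- toggle (a joint): angle of the red toggle lever (60 mm long, thin, red ball end) on the curing box's front ledge: 0 = off, leaning 0.5 rad towards the robot; 1.0 = fully on, leaning 0.5 rad away; it stays where it is left and goes over with a light push near its tip
- toggle_tip (a point): upper end of the toggle lever; it moves along the curing box's x as the lever swings
- slot0 (a point): point on the inner face of the bin's front wall, 30 mm from the hinge, in the lane at rack y = +83 mm (lane 78 mm wide, walls 50 mm high). Along the lane's sides rails 15 mm wide, from the floor to 55 mm from the hinge, carry the base. Bin forward: the wall is a ramp climbing 15 degrees to the lip, the base lies on it or stands on edge by the rail ends; behind it the slot, 48 x 51 mm, takes shut fingers
- slot1 (a point): point on the inner face of the bin's front wall, 30 mm from the hinge, in the lane at rack y = 0 (lane 78 mm wide, walls 50 mm high). Along the lane's sides rails 15 mm wide, from the floor to 55 mm from the hinge, carry the base. Bin forward: the wall is a ramp climbing 15 degrees to the lip, the base lies on it or stands on edge by the rail ends; behind it the slot, 48 x 51 mm, takes shut fingers
- slot2 (a point): point on the inner face of the bin's front wall, 30 mm from the hinge, in the lane at rack y = -83 mm (lane 78 mm wide, walls 50 mm high). Along the lane's sides rails 15 mm wide, from the floor to 55 mm from the hinge, carry the base. Bin forward: the wall is a ramp climbing 15 degrees to the lip, the base lies on it or stands on edge by the rail ends; behind it the slot, 48 x 51 mm, takes shut fingers
- dome0 (a point): top point of the left (+y) fixed white dome on the curing box, a cap of a ball of 48 mm radius standing 20 mm above the deck (60 mm above the table); domes are 100 mm apart along the box's y. A flat base balances on it if set down level and central (within about 8 mm)
- dome1 (a point): top point of the middle fixed white dome on the curing box, a cap of a ball of 48 mm radius standing 20 mm above the deck (60 mm above the table); domes are 100 mm apart along the box's y. A flat base balances on it if set down level and central (within about 8 mm)
- dome2 (a point): top point of the right (-y) fixed white dome on the curing box, a cap of a ball of 48 mm radius standing 20 mm above the deck (60 mm above the table); domes are 100 mm apart along the box's y. A flat base balances on it if set down level and central (within about 8 mm)
- figurine: grey resin figurine, 103 mm tall on a 52 mm round foot; bystander, to be left alone; origin at its underside
- tweezers: stainless tweezers 125 mm long, lying flat, 8 mm thick; bystander, to be left alone; origin at its underside
- resin_bottle: amber bottle 68 mm across, 170 mm tall; bystander, to be left alone; origin at its underside
- paint_jar: glass jar 52 mm across, 60 mm tall, blue cap; bystander, to be left alone; origin at its underside
- brush_cup: white cup 72 mm across, 90 mm tall; bystander, to be left alone; origin at its underside
- brush: brush 170 mm long, lying flat; bystander, to be left alone; origin at its underside
There are look-alikes about, which are no part of the job. Leave any pink, purple or turquoise look-alike of the base_white alone.

How it is judged:
On the way, in this order (a step that is already met when the one before it is completed fails the run):
1. the bin is swung fully forward (over 1.15 rad) (value of joint bin above 1.15 rad), for 0.2 s.
2. every base is out of the bin and lies on the mat (x of base_orange in the frame of mat between -0.105 and 0.105 m and y of base_orange in the frame of mat between -0.165 and 0.165 m and height (world z) of each of base_orange, base_green, base_white below 0.045 m and x of base_green in the frame of mat between -0.105 and 0.105 m and y of base_green in the frame of mat between -0.165 and 0.165 m and x of base_white in the frame of mat between -0.105 and 0.105 m and y of base_white in the frame of mat between -0.165 and 0.165 m and linear speed of each of base_orange, base_green, base_white below 0.03 m/s), for 0.2 s.
3. the bin is fully shut again (under 0.08 rad) (value of joint bin below 0.08 rad), for 0.2 s.
4. every base is balanced on a dome, let go, with the switch still off (((horizontal distance between base_orange and dome0 below 0.02 m and z of base_orange in the frame of dome0 between 0.006 and 0.02 m) or (horizontal distance between base_orange and dome1 below 0.02 m and z of base_orange in the frame of dome1 between 0.006 and 0.02 m) or (horizontal distance between base_orange and dome2 below 0.02 m and z of base_orange in the frame of dome2 between 0.006 and 0.02 m)) and angle between the z axis of each of base_orange, base_green, base_white and the z axis of curing_box, either way round below 0.35 rad and linear speed of each of base_orange, base_green, base_white below 0.03 m/s and contact force between the fingers and base_orange below 0.1 N and ((horizontal distance between base_green and dome0 below 0.02 m and z of base_green in the frame of dome0 between 0.006 and 0.02 m) or (horizontal distance between base_green and dome1 below 0.02 m and z of base_green in the frame of dome1 between 0.006 and 0.02 m) or (horizontal distance between base_green and dome2 below 0.02 m and z of base_green in the frame of dome2 between 0.006 and 0.02 m)) and contact force between the fingers and base_green below 0.1 N and ((horizontal distance between base_white and dome0 below 0.02 m and z of base_white in the frame of dome0 between 0.006 and 0.02 m) or (horizontal distance between base_white and dome1 below 0.02 m and z of base_white in the frame of dome1 between 0.006 and 0.02 m) or (horizontal distance between base_white and dome2 below 0.02 m and z of base_white in the frame of dome2 between 0.006 and 0.02 m)) and contact force between the fingers and base_white below 0.1 N and value of joint toggle below 0.4 rad), for 0.3 s.
5. the toggle is fully on (over 0.85 rad) (value of joint toggle above 0.85 rad), for 0.2 s.
At the end, for the whole second after the job is handed in: Every base present rests level (within 0.35 rad) on its own dome, its centre within 20 mm of the dome's top point sideways, at rest and let go; the bin is shut (under 0.08 rad) and the toggle is on (over 0.85 rad) (((horizontal distance between base_orange and dome0 below 0.02 m and z of base_orange in the frame of dome0 between 0.006 and 0.02 m) or (horizontal distance between base_orange and dome1 below 0.02 m and z of base_orange in the frame of dome1 between 0.006 and 0.02 m) or (horizontal distance between base_orange and dome2 below 0.02 m and z of base_orange in the frame of dome2 between 0.006 and 0.02 m)) and angle between the z axis of each of base_orange, base_green, base_white and the z axis of curing_box, either way round below 0.35 rad and linear speed of each of base_orange, base_green, base_white below 0.03 m/s and contact force between the fingers and base_orange below 0.1 N and ((horizontal distance between base_green and dome0 below 0.02 m and z of base_green in the frame of dome0 between 0.006 and 0.02 m) or (horizontal distance between base_green and dome1 below 0.02 m and z of base_green in the frame of dome1 between 0.006 and 0.02 m) or (horizontal distance between base_green and dome2 below 0.02 m and z of base_green in the frame of dome2 between 0.006 and 0.02 m)) and contact force between the fingers and base_green below 0.1 N and ((horizontal distance between base_white and dome0 below 0.02 m and z of base_white in the frame of dome0 between 0.006 and 0.02 m) or (horizontal distance between base_white and dome1 below 0.02 m and z of base_white in the frame of dome1 between 0.006 and 0.02 m) or (horizontal distance between base_white and dome2 below 0.02 m and z of base_white in the frame of dome2 between 0.006 and 0.02 m)) and contact force between the fingers and base_white below 0.1 N and value of joint bin below 0.08 rad and value of joint toggle above 0.85 rad); the robot touches nothing.
It fails at once if a bystander is pushed more than 40 mm away (distance of any of figurine, tweezers, resin_bottle, paint_jar, brush_cup, brush from where it was at the start of the episode above 0.04 m).
It fails at once if a standing bystander is knocked over (angle between any of figurine, resin_bottle, paint_jar, brush_cup's own z axis and vertical above 0.6 rad).
Of base_orange, base_green, base_white only 2 to 3 are there at a start; the rules pass over those that are not, and their reading is None.
At some moment in a run one of base_orange, base_green, base_white may be knocked a few centimetres aside while the robot is not near it.
Once in a run the grip may slacken for a moment while it holds something.
It also fails if it takes over 210 s, if anything falls off the work surface, if the arm or the gripper's body presses on something with over 40 N, if the wrist force passes 120 N, or if a joint passes its speed limit or range.

ROBOT

A 7-joint arm with a two-finger parallel gripper is mounted at the origin on the work surface. World frame = base frame: x ahead of the robot, y to its left, z up, the work surface at z = 0. Lengths are in m, angles in rad, forces in N, time in s.
With the tool pointing down it reaches from about 0.35 to 0.9 m from the base axis. Payload 8.1 kg.
Tool frame: the origin (TCP) lies midway between the tips of the shut fingers; the grasp point (between the pads) lies 19 mm behind it (arm.hold_point_z is the distance from the TCP to the grasp point, in m); z points along the fingers, y is the direction in which the jaws open and shut (so a half turn about z gives the same grasp; the last joint's range is limited). The gripper opens to 92 mm and grips with 3 to 60 N. Pads are 19 mm wide; open, the fingers measure 130 mm over their backs; the gripper's body (75 mm by 190 mm) begins 47 mm behind the grasp point.
Start: joints at [-1.217, 0.434, 0.025, 1.573, -0.012, 1.134, -0.075], TCP at [0.276, 0.561, 0.227] pointing down, gripper open.
Joint ranges: [-2.62, 2.62], [-0.44, 2.09], [-1.27, 1.32], [0.08, 2.57], [-1.32, 4.46], [0.12, 2], [-2.74, 2.74]. Speed limits (rad/s): [2.22, 2.22, 3.01, 3.01, 3.14, 3.14, 3.14].

INTERFACE

Orientations are given as a rotation vector (axis times angle).
In Python, from cell import arm gives the robot as it stands.
- The arm moves only by the shell command python3 -m pendant 'ROWS' [FORCE]. ROWS is JSON, a list of rows, each a list of 3 entries, a list of its own where there are three numbers: the shift along the tool's x, y, z in m, then the turn, a rotation vector about the tool's x, y, z in degrees, then the finger opening in m, from 0 to 0.0918. A call has 1 to 10 rows; each row shifts and turns the commanded pose from where the row before left it, along the tool's axes as they then stand; what a row does not reach is not made up. A row lasts 1/8 s, in which the tool goes at most 62.5 mm and 10.7 degrees, less where a joint would pass 70% of its speed; a pose out of reach is approached as far as the arm can. A call with a gripper value outside its range is refused whole. The fingers move at their own pace and stop on an object; FORCE is the grip in N (left out, the last holds). Time passes only in rows, so rows that do not move let the fingers close. It gives the time, the measured TCP pose, the force and the opening at its end, in the units of the state.
- arm.observe(): the state, without advancing time (a new reading comes with each control period).
- arm.get_image(name): name is "scene" or "top" or "wrist"; returns (picture, depth): 400x640x3 uint8, red, green, blue; 400x640 float32, m along the optical axis (not along the pixel's ray), 0 where there is no reading.
- arm.camera_params(name): a dict with "fovy" (degrees; the focal length in pixels is half the picture's height over the tangent of half this angle, whatever the lens; pixels are square), "cx", "cy" (the principal point, pixels), "rvec" (rotation vector, rad) and "tvec" (3), from world to camera coordinates, as OpenCV has them; the wrist camera has in their place "mount" (4x4, takes a point from camera to tool coordinates, whose origin is the TCP and whose axes are the flange's). Camera axes: x right, y down, z forward; pixel columns grow to the right and rows downward; lengths in m; the calibration is good to about 2 mm. A picture is of the moment at which its call begins: read the wrist's pose just before it. camera_params takes no time and is no camera call.
- arm.sign_off(): hands the job in, once; it reports no verdict.
Trained networks look in the newest picture that a camera, given by its name, has taken for a name from the list of things; names that differ only in an ending like _2 or _b are one class to them, and where a whole thing is asked for, a point or a joint stands for the part that bears it (a point fixed in the world has none). Each returns a list of dicts, best first, with "conf" (0 to 1); they miss things now and then, are a little off and sometimes report something else, mostly with a low value. They report only what shows in the picture. A call takes as long as a camera call. They do not tell look-alikes from the thing itself.
- arm.look_for(camera, label): "rect" ([centre column, centre row, width, height] in pixels, round what is visible of it).
- arm.masks_of(camera, label): "pixels" (400x640 bool, what is visible of it) and "rect" ([centre column, centre row, width, height] in pixels, round what is visible of it).
The state is a dict: "clock": time; "joints": joint angles; "dq": joint speeds; "joint_efforts": joint torques, N m; "position": TCP position; "ee_rot": TCP orientation; "force": force on the tool from outside, world axes, zero at the start; "ft_torque": the same for the moment, N m; "width": opening from 0.0 (shut) to 1.0 (fully open).
Only numpy, scipy, OpenCV 4.12 (cv2) and the standard library are available. Lean on these libraries where they do the work, as an engineer would, in place of code of your own. Each camera call takes 0.05 s, during which the arm holds its last target.

## Working session

There is one attempt and no reset: what is moved stays moved. The work goes in short steps, Python scripts to look and compute and a shell command to move; the robot and the scene stay as the last step left them, time stands still between calls to the robot, and variables do not carry over. Pictures are saved under pics/ and viewed, and the job is handed in when it is done.

```bash
ls; mkdir -p pics; python3 - <<'E'
from cell import arm
import cv2
print(arm.observe())
for n in ("scene","top","wrist"):
    im,d=arm.get_image(n); cv2.imwrite(f"pics/{n}0.png",im[:,:,::-1]); p=arm.camera_params(n); print(n,p)
E
```

```text
pics
{'clock': 0.0, 'joints': array([-1.21654934,  0.43522557,  0.02499874,  1.57412357, -0.01160485,
        1.1339891 , -0.07512672]), 'dq': array([-0.00019776,  0.00118866,  0.00021491,  0.00038003,  0.00142161,
        0.00134117, -0.00097761]), 'joint_efforts': array([-4.06619874e-04, -6.67862964e+01,  9.84743088e-01, -3.14464974e+01,
       -6.06424268e-02,  4.27501439e-02,  1.75663872e-04]), 'position': array([0.27553404, 0.56040337, 0.22593343]), 'ee_rot': array([-7.11527802e-01, -3.05973642e+00,  2.49133581e-03]), 'force': array([ 0.46337524, -0.06583899, -0.35967248]), 'ft_torque': array([ 0.02219401, -0.02046884, -0.03927726]), 'width': 0.997656347792323}
scene {'fovy': 54.51877994725477, 'cx': 320.82645170316806, 'cy': 202.78488932054051, 'rvec': array([ 1.86385324,  1.4130278 , -0.68108134]), 'tvec': array([-0.11252808, -0.25558271,  1.75938996])}
top {'fovy': 42.470953018636976, 'cx': 317.57886730128257, 'cy': 205.319841067191, 'rvec': array([ 2.16399932, -2.15397877,  0.0849232 ]), 'tvec': array([-0.01106824,  0.58043682,  1.59002871])}
wrist {'fovy': 59.02673302949789, 'cx': 320.65197519016164, 'cy': 199.88846260644715, 'mount': array([[-3.41837228e-04, -9.54639099e-01, -2.97765133e-01,
         8.06412989e-02],
       [ 9.99999724e-01, -1.29815314e-04, -7.31819593e-04,
        -2.53676455e-04],
       [ 6.59969122e-04, -2.97765301e-01,  9.54638879e-01,
        -1.57706252e-01],
       [ 0.00000000e+00,  0.00000000e+00,  0.00000000e+00,
         1.00000000e+00]])}
```

View pics/scene0.png

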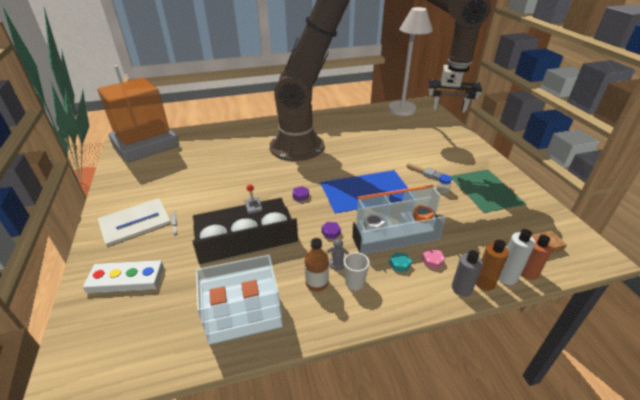

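View pics/top0.png

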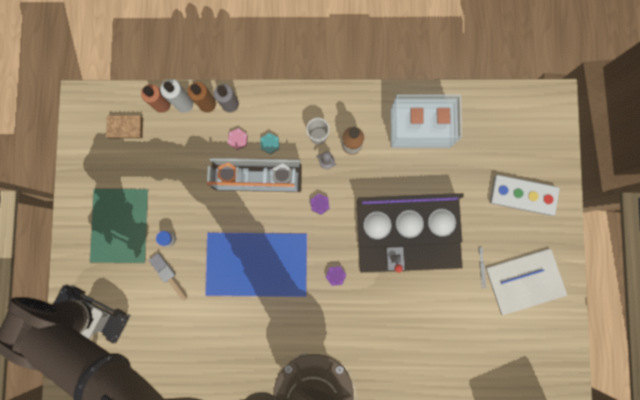

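View pics/wrist0.png

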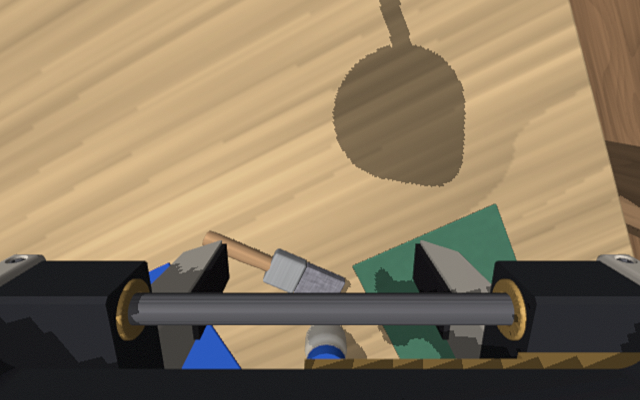

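```bash
cat > h.py <<'E'
from cell import arm
import numpy as np, cv2
from scipy.spatial.transform import Rotation as R
def K(p): f=200/np.tan(np.radians(p["fovy"])/2); return f
def campose(n,st=None):
    p=arm.camera_params(n)
    if n=="wrist":
        st=st or arm.observe(); M=np.eye(4); M[:3,:3]=R.from_rotvec(st["ee_rot"]).as_matrix(); M[:3,3]=st["position"]
        return p, M@p["mount"]
    M=np.eye(4); M[:3,:3]=R.from_rotvec(p["rvec"]).as_matrix(); M[:3,3]=p["tvec"]; return p,np.linalg.inv(M)
def shot(n,name=None,crop=None,zoom=1):
    st=arm.observe(); im,d=arm.get_image(n); p,T=campose(n,st)
    f=K(p); v,u=np.mgrid[0:400,0:640]
    P=np.stack([(u-p["cx"])/f*d,(v-p["cy"])/f*d,d],-1)@T[:3,:3].T+T[:3,3]
    P[d==0]=np.nan
    if name:
        o=im[:,:,::-1]
        if crop: o=o[crop[1]:crop[3],crop[0]:crop[2]]
        cv2.imwrite(f"pics/{name}.png",cv2.resize(o,None,fx=zoom,fy=zoom,interpolation=cv2.INTER_CUBIC))
    return im,d,P
def ray(n,u,v,z,st=None):
    p,T=campose(n,st); f=K(p); r=T[:3,:3]@np.array([(u-p["cx"])/f,(v-p["cy"])/f,1]); o=T[:3,3]
    return o+r*(z-o[2])/r[2]
def proj(n,X,st=None):
    p,T=campose(n,st); c=T[:3,:3].T@(np.asarray(X)-T[:3,3]); f=K(p); return c[:2]/c[2]*f+[p["cx"],p["cy"]]
E
python3 - <<'E'
from h import *
np.set_printoptions(precision=4,suppress=True)
im,d,P=shot("top","topbin",(190,140,340,300),4)
for c in [(227,174),(255,174),(282,174),(208,162),(208,188),(298,188),(299,162),(207,234),(307,234),(207,295),(307,295),(377,213),(410,213),(442,213),(320,203),(336,275),(327,160),(398,268)]: print(c,P[c[1],c[0]])
for l in ["base_orange","base_white","base_green","rack","bin_bar","mat","curing_box","toggle","figurine"]:
    print(l,[(np.round(r["rect"],1),round(r["conf"],2)) for r in arm.look_for("top",l)][:5])
shot("scene","scbin",(340,160,460,260),6)
E
```

```text
(227, 174) [0.668  0.2659 0.0997]
(255, 174) [0.6803 0.1914 0.0254]
(282, 174) [0.6697 0.0992 0.0916]
(208, 162) [ 0.7236  0.349  -0.0006]
(208, 188) [0.6384 0.3466 0.    ]
(298, 188) [0.6295 0.0512 0.072 ]
(299, 162) [0.7055 0.0473 0.0991]
(207, 234) [0.4899 0.3454 0.0015]
(307, 234) [ 0.4915  0.0256 -0.0018]
(207, 295) [0.2976 0.3389 0.0066]
(307, 295) [ 0.2991  0.0242 -0.0058]
(377, 213) [ 0.5561 -0.1939  0.0385]
(410, 213) [ 0.5557 -0.2948  0.0478]
(442, 213) [ 0.5554 -0.3916  0.0558]
(320, 203) [ 0.5883 -0.0159  0.0251]
(336, 275) [ 0.3634 -0.0668  0.0248]
(327, 160) [ 0.7129 -0.0377  0.0932]
(398, 268) [ 0.3877 -0.2487  0.1041]
base_orange [(array([226.5, 171.3,  19.6,  16.8]), 0.85)]
base_white [(array([236.1, 140.7,  23.1,  20.5]), 0.73), (array([334.6, 276.2,  19.8,  22.2]), 0.72), (array([267.9, 144.8,  17.1,  19.3]), 0.68), (array([282.1, 173.3,  20.1,  18.3]), 0.55), (array([321. , 204.6,  20.4,  21. ]), 0.51)]
base_green [(array([251.9, 180.6,  88.5,  23.1]), 0.69), (array([166.2, 275. ,  34.6,  44.8]), 0.63)]
rack [(array([254.1, 174.9,  95.5,  35.5]), 0.73), (array([410.2, 234.6, 108.7,  85. ]), 0.15)]
bin_bar [(array([254.5, 180.1,  87.4,  20.3]), 0.91)]
mat [(array([257.1, 265.7, 106.4,  62.2]), 0.73), (array([166.8, 240.5,  21.4,  15.4]), 0.54)]
curing_box [(array([411.6, 233.2, 109.1,  79.1]), 0.84)]
toggle []
figurine [(array([326. , 159.7,  20.2,  20.4]), 0.51), (array([410. , 232.6, 110.7,  81.1]), 0.23)]
```

```bash
sleep 1
```

```text
(no output)
```

View pics/topbin.png

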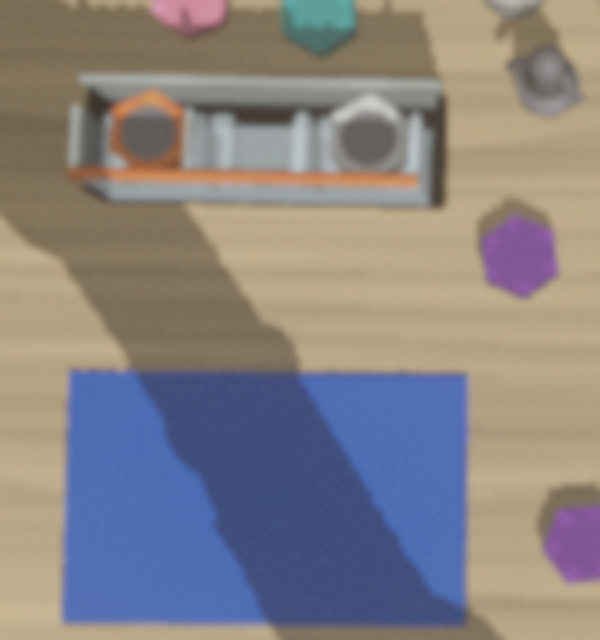

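View pics/scbin.png

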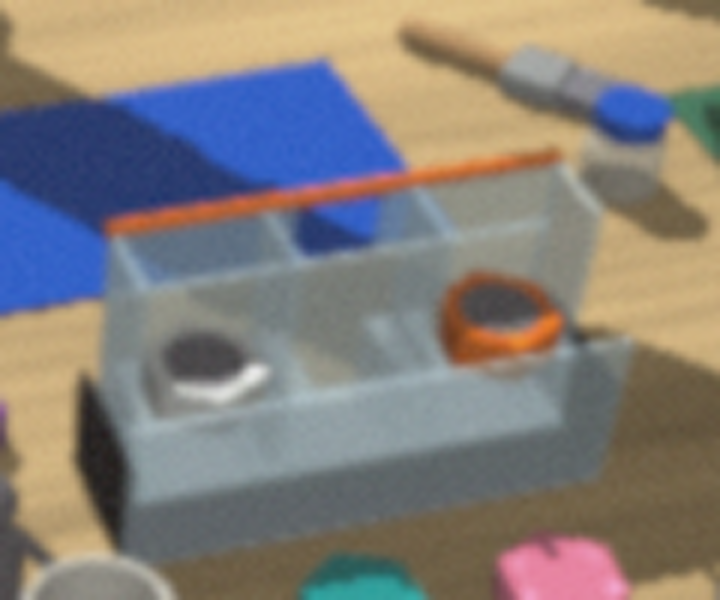

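Candidates for the white base: pink (237,138), turquoise (270,142), purple (320,203) and (336,275), and the white one in the bin lane (282,174). For the orange base, only (227,174). The crop confirms white in slot2 and orange in slot0, with the middle lane empty. Now I'll locate the bar, mat and domes.

```bash
python3 - <<'E'
from h import *
np.set_printoptions(precision=4,suppress=True)
im,d,P=shot("top")
hsv=cv2.cvtColor(im,cv2.COLOR_RGB2HSV)
print(hsv[184,250],hsv[171,227])
m=(hsv[...,0]<14)&(hsv[...,1]>140)&(hsv[...,2]>120); m[:180]=0; m[192:]=0; m[:,:200]=0;m[:,310:]=0
m2=m.copy()
vs,us=np.nonzero(m); print(len(us),us.min(),us.max(),[ (u,vs[us==u].mean()) for u in range(us.min(),us.max()+1,8)])
fit=np.polyfit(us,vs,1); l,r=us.min()-.5,us.max()+.5
a=ray("top",l,np.polyval(fit,l),.162); b=ray("top",r,np.polyval(fit,r),.162); print("bar ends",a,b,(a+b)/2,np.linalg.norm(a-b),np.degrees(np.arctan2(-(b-a)[0],(b-a)[1]*1)))
# depth on bar
print("bar z", np.nanmedian(P[m][:,2]), np.nanmax(P[m][:,2]))
# scene bar
ims,ds,Ps=shot("scene"); hs=cv2.cvtColor(ims,cv2.COLOR_RGB2HSV)
# white domes via circle
g=cv2.inRange(hsv,(0,0,150),(180,60,255)); g[:190]=0;g[250:]=0;g[:,:355]=0;g[:,465:]=0
n,lab,stt,cen=cv2.connectedComponentsWithStats(g)
for i in range(1,n):
    if stt[i,4]>100:
        print(stt[i],cen[i])
        for z in (.05,): print(ray("top",cen[i][0],cen[i][1],z))
# dome tops by depth sphere fit
from scipy.optimize import least_squares
for u0,v0 in [(377,225),(410,223),(442,222)]:
  for Q,nm in ((P,"top"),):
    q=Q[v0-9:v0+10,u0-9:u0+10].reshape(-1,3); q=q[np.isfinite(q).all(1)]
    s=least_squares(lambda c:np.linalg.norm(q-c,axis=1)-.048,[*np.nanmean(q,0)[:2],.012],loss="soft_l1",f_scale=.003); print(nm,s.x,np.sqrt(np.mean(s.fun**2)))
bl=(hsv[...,0]>100)&(hsv[...,0]<125)&(hsv[...,1]>130); bl[:228]=0;bl[300:]=0;bl[:,:200]=0;bl[:,315:]=0
c=cv2.minAreaRect(np.argwhere(bl)[:,::-1].astype(np.float32)); print(c, [ray("top",*q,.004) for q in cv2.boxPoints(c)])
shot("top","topbox",(350,180,470,280),6)
E
```

```text
[ 12 133 204] [ 8 21 98]
54 208 285 [(208, np.float64(183.0)), (216, np.float64(nan)), (224, np.float64(182.0)), (232, np.float64(181.5)), (240, np.float64(nan)), (248, np.float64(nan)), (256, np.float64(nan)), (264, np.float64(nan)), (272, np.float64(nan)), (280, np.float64(184.0))]
bar ends [0.6353 0.3099 0.162 ] [0.629  0.0821 0.162 ] [0.6322 0.196  0.162 ] 0.22784117175092733 178.4129467911834
bar z 0.1651565222106478 0.17350219252193866
[397 213  26  24 474] [409.8713 224.9283]
[ 0.5187 -0.2936  0.05  ]
[429 212  26  24 477] [442.1635 223.5996]
[ 0.5232 -0.3927  0.05  ]
[364 215  27  24 478] [377.5146 226.4038]
[ 0.5137 -0.1941  0.05  ]
top [ 0.5179 -0.1929  0.011 ] 0.00307838010698825
top [ 0.5232 -0.2927  0.0106] 0.003058571081410474
top [ 0.5277 -0.393   0.0107] 0.0032153220301496532
((256.0, 264.0), (60.0, 98.0), 90.0) [array([0.4898, 0.3448, 0.004 ]), array([0.4913, 0.0317, 0.004 ]), array([0.3028, 0.0301, 0.004 ]), array([0.3006, 0.3396, 0.004 ])]<stdin>:8: RuntimeWarning: Mean of empty slice.
  ret = ret.dtype.type(ret / rcount)
```

```bash
sleep 1
```

```text
(no output)
```

View pics/topbox.png

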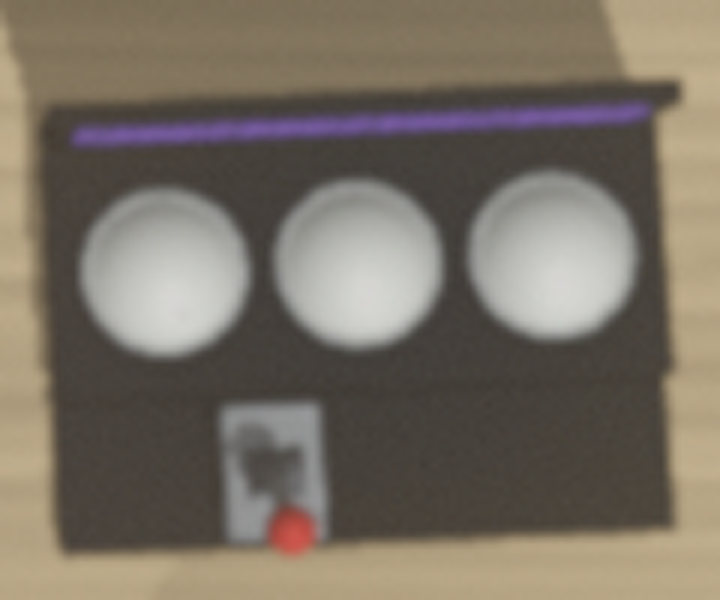

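```bash
cat >> h.py <<'E'
def go(target, yaw, n, st=None, rxy=(0,0)):
    """rows: n equal rows to target pos, tool down w/ tool-x azimuth yaw deg (world). prints row"""
    st=st or arm.observe(); R0=R.from_rotvec(st["ee_rot"]); 
    c,s=np.cos(np.radians(yaw)),np.sin(np.radians(yaw))
    R1=R.from_matrix(np.array([[c,s,0],[s,-c,0],[0,0,-1]]))
    rv=(R0.inv()*R1).as_rotvec(); step=R.from_rotvec(rv/n)
    A=np.zeros((3,3)); Q=R0
    for k in range(n): A+=Q.as_matrix(); Q=Q*step
    sh=np.linalg.solve(A,np.asarray(target)-st["position"])
    print("n",n,"shift",np.round(sh,5),"turn",np.round(np.degrees(rv)/n,3),"mm/row",round(1e3*np.linalg.norm(sh),1))
def pos():
    st=arm.observe(); M=R.from_rotvec(st["ee_rot"]).as_matrix()
    print("t",round(st["clock"],2),"pos",np.round(st["position"],4),"toolx",np.round(M[:,0],3),"z",np.round(M[:,2],3),"F",np.round(st["force"],1),"w",round(st["width"]*91.8,1))
E
python3 -c "
from h import *
pos(); go([.63,.25,.36],88.4,8)"
```

```text
t 0.85 pos [0.2757 0.5609 0.2268] toolx [-0.897  0.441 -0.   ] z [ 0.  0. -1.] F [0.5 0.3 0. ] w 91.7
n 8 shift [-0.06047  0.01455 -0.01665] turn [ 1.000e-03 -0.000e+00  8.178e+00] mm/row 64.4
```

```bash
python3 -c "
from h import *
go([.63,.25,.36],88.4,10)"
```

```text
n 10 shift [-0.04822  0.01233 -0.01332] turn [ 0.    -0.     6.542] mm/row 51.5
```

```bash
R='[[-0.0482,0.0123,-0.0133],[0,0,6.54],0.0918]'; python3 -m pendant '[[[-0.0482,0.0123,-0.0133],[0,0,6.54],0.0918],[[-0.0482,0.0123,-0.0133],[0,0,6.54],0.0918],[[-0.0482,0.0123,-0.0133],[0,0,6.54],0.0918],[[-0.0482,0.0123,-0.0133],[0,0,6.54],0.0918],[[-0.0482,0.0123,-0.0133],[0,0,6.54],0.0918],[[-0.0482,0.0123,-0.0133],[0,0,6.54],0.0918],[[-0.0482,0.0123,-0.0133],[0,0,6.54],0.0918],[[-0.0482,0.0123,-0.0133],[0,0,6.54],0.0918],[[-0.0482,0.0123,-0.0133],[0,0,6.54],0.0918],[[-0.0482,0.0123,-0.0133],[0,0,6.54],0.0918]]'
python3 -m pendant '[[[0,0,0],[0,0,0],0.0918]]'
python3 - <<'E'
from h import *
pos(); im,d,P=shot("wrist","w1"); shot("top","t1")
E
```

```text
clock: 2.1
position: [0.6303, 0.2486, 0.3599]
ee_rot: [2.256, 2.186, -0.0]
force: [0.6, 0.4, 0.5]
width: 1.0
clock: 2.22
position: [0.6321, 0.2441, 0.3615]
ee_rot: [2.259, 2.178, 0.002]
force: [0.6, 0.7, 0.0]
width: 1.002
t 2.23 pos [0.6321 0.2441 0.3615] toolx [ 0.037  0.999 -0.002] z [ 0.003 -0.002 -1.   ] F [0.6 0.7 0. ] w 92.0
```

```bash
sleep 1
```

```text
(no output)
```

View pics/w1.png

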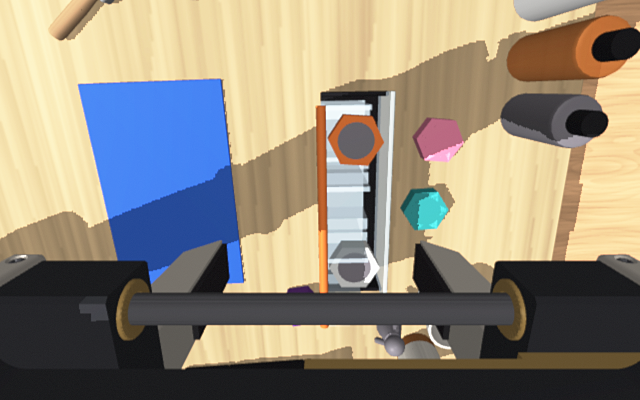

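```bash
python3 - <<'E'
from h import *
np.set_printoptions(precision=4,suppress=True)
im,d,P=shot("wrist"); pos()
hsv=cv2.cvtColor(im,cv2.COLOR_RGB2HSV)
m=(hsv[...,0]<16)&(hsv[...,1]>170)&(hsv[...,2]>90); m[:100]=0; m[330:]=0; m[:,:310]=0;m[:,332:]=0
rows=[v for v in range(100,330) if 4<=m[v].sum()<=14]
print(rows[0],rows[-1])
pts=np.array([ray("wrist",np.nonzero(m[v])[0].mean(),v,.162) for v in rows])
f=np.polyfit(pts[:,1],pts[:,0],1); print("line x=a y+b",f, "res",np.std(pts[:,0]-np.polyval(f,pts[:,1])), pts[0],pts[-1])
print("z on bar",np.nanpercentile(P[m][:,2],[5,50,95]))
for v in (107,110,318,322,326,328): print(v, m[v].sum(), np.nonzero(m[v])[0][:12])
# slot: look at colour beyond bar, and points
q=P[90:290,395:400]; 
for c in [(355,140),(350,268),(385,95),(222,80),(80,85),(242,280)]: print(c,P[c[1],c[0]])
E
```

```text
t 2.38 pos [0.6292 0.2512 0.3594] toolx [0.026 1.    0.001] z [-0.001  0.001 -1.   ] F [-0.2  1.1 -0.5] w 91.9
113 329
line x=a y+b [0.0124 0.63  ] res 0.0004334879558210023 [0.6343 0.3098 0.162 ] [0.6301 0.0603 0.162 ]
z on bar [0.1644 0.1661 0.1676]
107 0 []
110 0 []
318 0 []
322 0 []
326 5 [322 326 327 328 329]
328 4 [322 326 327 328]
(355, 140) [0.6709 0.2727 0.0994]
(350, 268) [0.6645 0.1044 0.0985]
(385, 95) [0.7222 0.3208 0.0002]
(222, 80) [0.4958 0.3471 0.0005]
(80, 85) [ 0.2966  0.3461 -0.0009]
(242, 280) [0.4951 0.0367 0.0042]
```

```bash
python3 - <<'E'
from h import *
np.set_printoptions(precision=4,suppress=True)
im,d,P=shot("wrist","w2",(290,80,450,330),3); pos()
hsv=cv2.cvtColor(im,cv2.COLOR_RGB2HSV)
m=(hsv[...,0]<16)&(hsv[...,1]>150)&(hsv[...,2]>60); m[:90]=0; m[290:]=0; m[:,:310]=0;m[:,331:]=0
rows=[v for v in range(90,290) if m[v].sum()>=4]; print(rows[0],rows[-1])
pts=np.array([ray("wrist",np.nonzero(m[v])[0].mean(),v,.162) for v in rows])
f=np.polyfit(pts[:,1],pts[:,0],1); print(f,np.std(pts[:,0]-np.polyval(f,pts[:,1])),pts[0],pts[-1])
for c in [(355,140),(355,265)]:
    w=P[c[1]-6:c[1]+7,c[0]-6:c[0]+7]; print(np.nanmedian(w,axis=(0,1)))
g=np.full((400,640),0,np.uint8)
sat=(hsv[...,0]<16)&(hsv[...,1]>150)&(hsv[...,2]>80); sat[:105]=0;sat[175:]=0;sat[:,:330]=0;sat[:,390:]=0
vs,us=np.nonzero(sat); u,v=(us.min()+us.max())/2,(vs.min()+vs.max())/2; print(u,v,ray("wrist",u,v,.099))
E
```

```text
t 2.42 pos [0.6289 0.2518 0.3592] toolx [0.025 1.    0.001] z [-0.001  0.001 -1.   ] F [-0.9 -0.2  0. ] w 92.0
114 289
[0.0106 0.6307] 0.0002947008818511768 [0.6344 0.3094 0.162 ] [0.6318 0.1149 0.162 ]
[0.67   0.2741 0.0989]
[0.6658 0.1429 0.1565]
359.0 146.5 [0.6744 0.267  0.099 ]
```

```bash
sleep 1
```

```text
(no output)
```

View pics/w2.png

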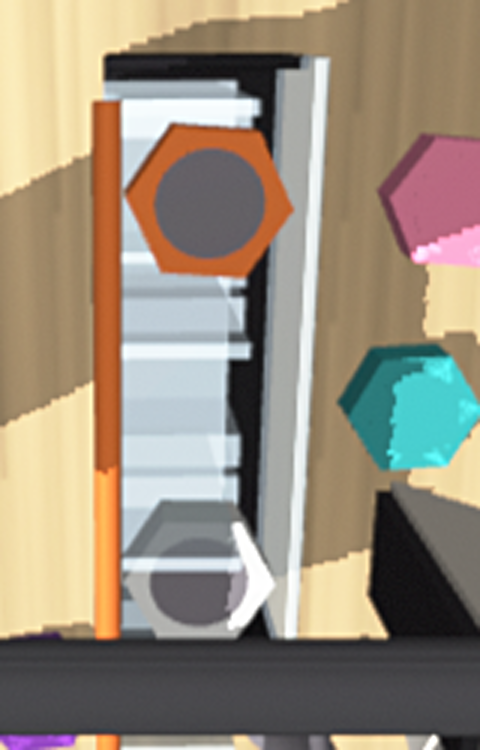

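```bash
python3 -c "
from h import *
go([.6327,.184,.20],89.4,5)"
```

```text
n 5 shift [-0.01355  0.00104  0.03183] turn [-0.013 -0.007 -0.163] mm/row 34.6
```

```bash
python3 -m pendant '[[[-0.0136,0.001,0.0318],[0,0,-0.16],0.07],[[-0.0136,0.001,0.0318],[0,0,-0.16],0.06],[[-0.0136,0.001,0.0318],[0,0,-0.16],0.06],[[-0.0136,0.001,0.0318],[0,0,-0.16],0.06],[[-0.0136,0.001,0.0318],[0,0,-0.16],0.06],[[0,0,0],[0,0,0],0.06],[[0,0,0],[0,0,0],0.06]]'
python3 -c "
from h import *
pos();shot('wrist','w3'); go([.6327,.184,.146],89.4,3)"
```

```text
clock: 3.3
position: [0.6334, 0.1838, 0.2018]
ee_rot: [-2.234, -2.208, -0.002]
force: [0.4, 0.3, -0.1]
width: 0.651
t 3.3 pos [0.6334 0.1838 0.2018] toolx [0.012 1.    0.001] z [ 0.001  0.001 -1.   ] F [ 0.4  0.3 -0.1] w 59.8
n 3 shift [ 4.000e-05 -3.700e-04  1.873e-02] turn [ 0.034 -0.027 -0.021] mm/row 18.7
```

```bash
sleep 1
```

```text
(no output)
```

View pics/w3.png

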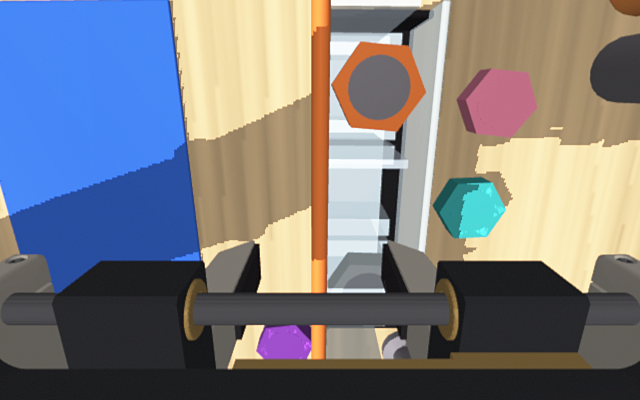

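The bar (column 320) runs centrally between the fingers (columns 258 and 384), so I'll descend and pinch.

```bash
python3 -m pendant '[[[0,0,0.0187],[0,0,0],0.06],[[0,0,0.0187],[0,0,0],0.06],[[0,0,0.0187],[0,0,0],0.06],[[0,0,0],[0,0,0],0.03],[[0,0,0],[0,0,0],0.004],[[0,0,0],[0,0,0],0.004],[[0,0,0],[0,0,0],0.004],[[0,0,0],[0,0,0],0.004]]' 20
python3 -c "
from h import *
pos()"
```

```text
clock: 4.35
position: [0.6334, 0.182, 0.145]
ee_rot: [2.236, 2.206, 0.001]
force: [0.2, 0.0, 0.3]
width: 0.163
t 4.35 pos [0.6334 0.182  0.145 ] toolx [0.014 1.    0.   ] z [ 0.001  0.    -1.   ] F [0.2 0.  0.3] w 14.9
```

```bash
python3 -m pendant '[[[0,0,0],[0,0,0],0.004],[[0,0,0],[0,0,0],0.004],[[0,0,0],[0,0,0],0.004]]' 20
python3 - <<'E'
import numpy as np
h=np.array([.6334,.020]);L=.142
# TCP path relative to start keeping offset
for n in (20,):
    a=np.linspace(0,1.31,n+1); p=np.c_[-L*np.sin(a),L*np.cos(a)]; print(np.round(1000*np.diff(p,axis=0),1).tolist())
E
```

```text
clock: 4.72
position: [0.6327, 0.182, 0.1448]
ee_rot: [-2.236, -2.206, 0.001]
force: [-5.6, -0.2, 5.5]
width: 0.1
[[-9.3, -0.3], [-9.3, -0.9], [-9.2, -1.5], [-9.1, -2.1], [-8.9, -2.7], [-8.7, -3.3], [-8.5, -3.8], [-8.2, -4.4], [-7.9, -4.9], [-7.6, -5.4], [-7.2, -5.9], [-6.8, -6.4], [-6.4, -6.8], [-5.9, -7.2], [-5.4, -7.6], [-4.9, -7.9], [-4.4, -8.2], [-3.8, -8.5], [-3.3, -8.7], [-2.7, -8.9]]
```

```bash
python3 -m pendant '[[[0,-0.0093,0.0003],[0,0,0],0.004],[[0,-0.0093,0.0009],[0,0,0],0.004],[[0,-0.0092,0.0015],[0,0,0],0.004],[[0,-0.0091,0.0021],[0,0,0],0.004],[[0,-0.0089,0.0027],[0,0,0],0.004],[[0,-0.0087,0.0033],[0,0,0],0.004],[[0,-0.0085,0.0038],[0,0,0],0.004],[[0,-0.0082,0.0044],[0,0,0],0.004],[[0,-0.0079,0.0049],[0,0,0],0.004],[[0,-0.0076,0.0054],[0,0,0],0.004]]' 12
python3 -c "
from h import *
pos()"
```

```text
clock: 5.98
position: [0.546, 0.1834, 0.1149]
ee_rot: [-2.236, -2.206, -0.0]
force: [0.9, 3.6, 0.1]
width: 0.104
t 5.97 pos [0.546  0.1834 0.1149] toolx [0.013 1.    0.   ] z [-0.  0. -1.] F [0.9 3.6 0.1] w 9.6
```

```bash
python3 -m pendant '[[[0,-0.0072,0.0059],[0,0,0],0.004],[[0,-0.0068,0.0064],[0,0,0],0.004],[[0,-0.0064,0.0068],[0,0,0],0.004],[[0,-0.0059,0.0072],[0,0,0],0.004],[[0,-0.0054,0.0076],[0,0,0],0.004],[[0,-0.0049,0.0079],[0,0,0],0.004],[[0,-0.0044,0.0082],[0,0,0],0.004],[[0,-0.0038,0.0085],[0,0,0],0.004],[[0,-0.0033,0.0087],[0,0,0],0.004],[[0,-0.002,0.007],[0,0,0],0.004]]' 12
python3 -m pendant '[[[0,0,0],[0,0,0],0.004],[[0,0,0],[0,0,0],0.03],[[0,0,0],[0,0,0],0.04],[[0,0,0],[0,0,0],0.04]]'
python3 -c "
from h import *
pos()"
```

```text
clock: 7.22
position: [0.496, 0.1836, 0.0404]
ee_rot: [-2.236, -2.206, 0.001]
force: [-0.4, 4.1, 0.5]
width: 0.103
clock: 7.72
position: [0.4966, 0.1834, 0.0413]
ee_rot: [2.237, 2.205, 0.0]
force: [-0.4, 0.7, 0.1]
width: 0.382
t 7.72 pos [0.4966 0.1834 0.0413] toolx [ 0.014  1.    -0.   ] z [ 0. -0. -1.] F [-0.4  0.7  0.1] w 35.1
```

```bash
python3 -m pendant '[[[0,0,-0.04],[0,0,0],0.04],[[0,0,-0.05],[0,0,0],0.04],[[0,0,-0.05],[0,0,0],0.02],[[0,0,-0.05],[0,0,0],0]]' 
python3 -c "
from h import *
pos(); print(arm.observe()['joints']); go([.50,.185,.36],179,10)"
```

```text
clock: 8.22
position: [0.4962, 0.1834, 0.2329]
ee_rot: [2.237, 2.206, 0.0]
force: [0.0, 0.6, -1.4]
width: 0.268
t 8.22 pos [0.4962 0.1834 0.2329] toolx [ 0.014  1.    -0.   ] z [ 0. -0. -1.] F [ 0.   0.6 -1.4] w 24.6
[-0.77212532  0.27742574  0.40373892  1.82263166 -0.12310553  1.06589324
 -0.33640259]
n 10 shift [-0.00014  0.00044 -0.01271] turn [ 1.00e-03  1.00e-03 -8.98e+00] mm/row 12.7
```

```bash
python3 -m pendant '[[[0,0,-0.0127],[0,0,-8.98],0],[[0,0,-0.0127],[0,0,-8.98],0],[[0,0,-0.0127],[0,0,-8.98],0],[[0,0,-0.0127],[0,0,-8.98],0],[[0,0,-0.0127],[0,0,-8.98],0],[[0,0,-0.0127],[0,0,-8.98],0],[[0,0,-0.0127],[0,0,-8.98],0],[[0,0,-0.0127],[0,0,-8.98],0],[[0,0,-0.0127],[0,0,-8.98],0],[[0,0,-0.0127],[0,0,-8.98],0]]' 
python3 -m pendant '[[[0,0,0],[0,0,0],0],[[0,0,0],[0,0,0],0]]' 
python3 -c "
from h import *
pos(); shot('wrist','w4'); pos(); shot('top','t4',(190,130,340,300),4)"
```

```text
clock: 9.48
position: [0.4963, 0.1834, 0.3586]
ee_rot: [0.019, 3.142, -0.0]
force: [-0.1, -0.3, -0.6]
width: 0.008
clock: 9.72
position: [0.4962, 0.1835, 0.3576]
ee_rot: [-0.033, -3.141, 0.0]
force: [-1.0, 0.7, 0.7]
width: 0.006
t 9.72 pos [0.4962 0.1835 0.3576] toolx [-1.     0.021  0.   ] z [-0. -0. -1.] F [-1.   0.7  0.7] w 0.6
t 9.78 pos [0.4961 0.1836 0.3575] toolx [-1.     0.02   0.001] z [-0.001 -0.    -1.   ] F [-0.2  1.1  0. ] w 0.3
```

```bash
sleep 1
```

```text
(no output)
```

View pics/w4.png

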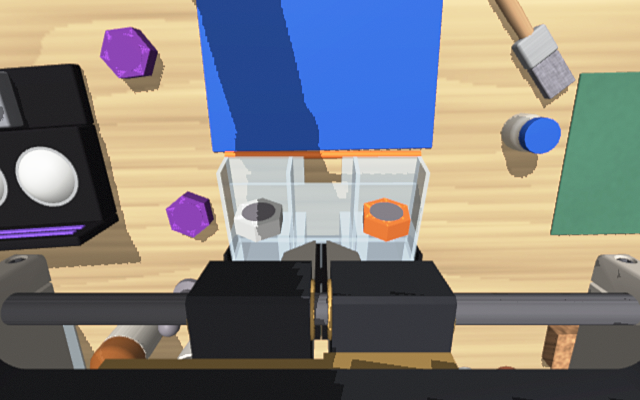

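View pics/t4.png

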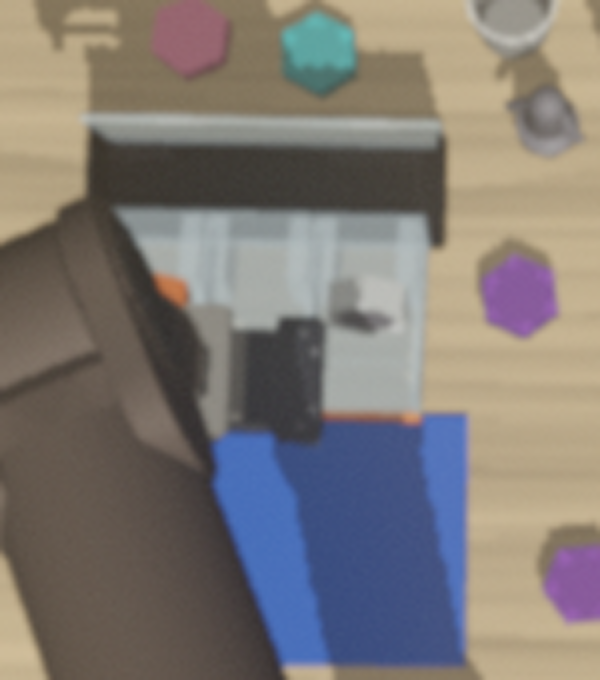

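```bash
python3 - <<'E'
from h import *
np.set_printoptions(precision=3,suppress=True)
im,d,P=shot('wrist','w5',(210,140,430,270),3.6); pos()
for (u,v) in [(258,203),(258,210),(258,217),(258,222),(258,230),(245,222),(275,225),(386,203),(386,212),(386,220),(386,230),(386,236),(320,220),(320,190),(320,154),(240,250),(260,245),(386,245),(320,240)]: print(u,v,P[v,u],im[v,u])
E
```

```text
t 9.88 pos [0.496 0.184 0.357] toolx [-1.     0.019  0.001] z [-0.001 -0.    -1.   ] F [0.2 0.6 0.5] w 0.6
258 203 [0.559 0.097 0.061] [67 65 69]
258 210 [0.564 0.099 0.078] [81 78 82]
258 217 [0.569 0.101 0.091] [69 67 70]
258 222 [0.571 0.103 0.102] [127 128 125]
258 230 [0.58  0.103 0.106] [144 143 142]
245 222 [0.571 0.087 0.102] [234 235 232]
275 225 [0.579 0.123 0.094] [146 145 144]
386 203 [0.563 0.27  0.061] [134 128 138]
386 212 [0.568 0.266 0.081] [134 128 136]
386 220 [0.573 0.264 0.098] [144 131 137]
386 230 [0.584 0.263 0.105] [236 126  59]
386 236 [0.592 0.263 0.105] [236 126  59]
320 220 [0.595 0.18  0.035] [197 202 202]
320 190 [0.546 0.181 0.049] [197 203 202]
320 154 [0.494 0.182 0.063] [197 101  48]
240 250 [0.617 0.073 0.085] [207 222 229]
260 245 [0.632 0.091 0.038] [162 175 185]
386 245 [0.635 0.276 0.038] [163 175 185]
320 240 [0.63  0.179 0.028] [206 221 228]
```

```bash
sleep 1
```

```text
(no output)
```

View pics/w5.png

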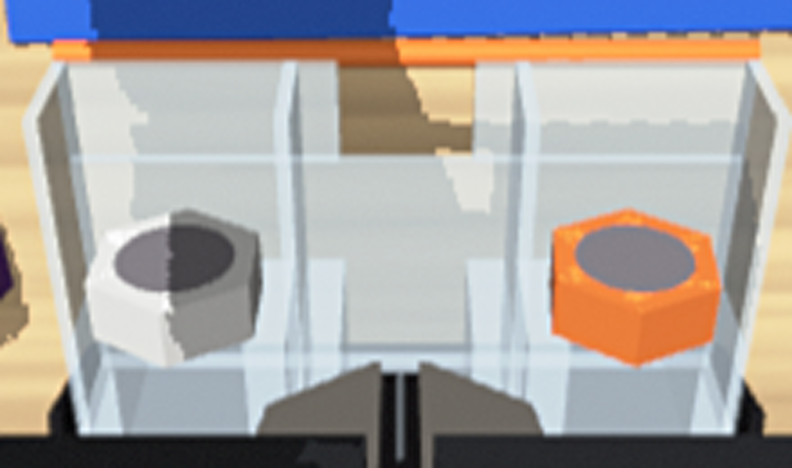

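```bash
python3 - <<'E'
from h import *
np.set_printoptions(precision=4,suppress=True)
for u,v,z in [(224.4,153.5,.06),(421.1,151.5,.06),(303.7,182,.05),(341.5,182,.05),(217,173,.095),(427.5,173,.095),(242.,253,.08),(279.4,253,.08),(367.8,253,.08),(405.8,253,.08)]: print(u,v,ray("wrist",u,v,z))
shot('wrist')
for l in ("base_orange","base_white"):
    for r in arm.masks_of("wrist",l)[:3]:
        vs,us=np.nonzero(r["pixels"]); print(l,r["conf"],np.round(r["rect"]), ray("wrist",(us.min()+us.max())/2,vs.mean(),.09))
print(shot('wrist') and 0); go([.6134,.2675,.15],179.2,5)
E
```

```text
224.4 153.5 [0.4916 0.0581 0.06  ]
421.1 151.5 [0.4938 0.3129 0.06  ]
303.7 182 [0.5342 0.1591 0.05  ]
341.5 182 [0.5351 0.2104 0.05  ]
217 173 [0.5094 0.0564 0.095 ]
427.5 173 [0.5143 0.3125 0.095 ]
242.0 253 [0.624  0.0739 0.08  ]
279.4 253 [0.625  0.1245 0.08  ]
367.8 253 [0.6272 0.2442 0.08  ]
405.8 253 [0.6281 0.2956 0.08  ]
base_orange 0.65 [386. 219.  48.  41.] [0.575 0.266 0.09 ]
base_orange 0.48 [324. 204. 215. 112.] [0.5468 0.1838 0.09  ]
base_white 0.81 [260. 220.  53.  44.] [0.5722 0.1007 0.09  ]
base_white 0.64 [191. 214.  50.  45.] [0.5633 0.0137 0.09  ]
base_white 0.59 [128.  53.  60.  53.] [ 0.3712 -0.0293  0.09  ]
0
n 5 shift [-0.0232  0.0171  0.0416] turn [-0.002 -0.003 -0.041] mm/row 50.6
```

```bash
python3 -m pendant '[[[-0.024,0.0171,0.0416],[0,0,0],0],[[-0.024,0.0171,0.0416],[0,0,0],0],[[-0.024,0.0171,0.0416],[0,0,0],0],[[-0.024,0.0171,0.0416],[0,0,0],0],[[-0.024,0.0171,0.0416],[0,0,0],0],[[0,0,0],[0,0,0],0],[[0,0,0],[0,0,0],0]]' 
python3 -c "
from h import *
pos(); go([.617,.2677,.065],179.2,4)"
```

```text
clock: 10.95
position: [0.618, 0.267, 0.1506]
ee_rot: [0.027, 3.141, -0.0]
force: [0.9, -0.2, 1.1]
width: 0.005
t 10.95 pos [0.618  0.267  0.1506] toolx [-1.     0.017 -0.   ] z [ 0. -0. -1.] F [ 0.9 -0.2  1.1] w 0.5
n 4 shift [0.00024 0.00018 0.02139] turn [-0.004  0.003 -0.05 ] mm/row 21.4
```

```bash
python3 -m pendant '[[[0,0,0.0214],[0,0,0],0],[[0,0,0.0214],[0,0,0],0],[[0,0,0.0214],[0,0,0],0],[[0,0,0.0214],[0,0,0],0],[[0.008,0,0],[0,0,0],0],[[0.008,0,0],[0,0,0],0],[[0.008,0,0],[0,0,0],0],[[0.008,0,0],[0,0,0],0],[[0.008,0,0],[0,0,0],0]]' 
python3 -c "
from h import *
pos(); shot('scene','s6',(340,160,460,260),6); shot('wrist','w6')"
```

```text
clock: 12.08
position: [0.5837, 0.2686, 0.0687]
ee_rot: [0.029, 3.129, 0.006]
force: [13.0, -1.6, 21.9]
width: 0.005
t 12.07 pos [0.5837 0.2686 0.0687] toolx [-1.     0.018 -0.012] z [ 0.012  0.004 -1.   ] F [13.  -1.6 21.9] w 0.5
```

```bash
sleep 1
```

```text
(no output)
```

View pics/s6.png

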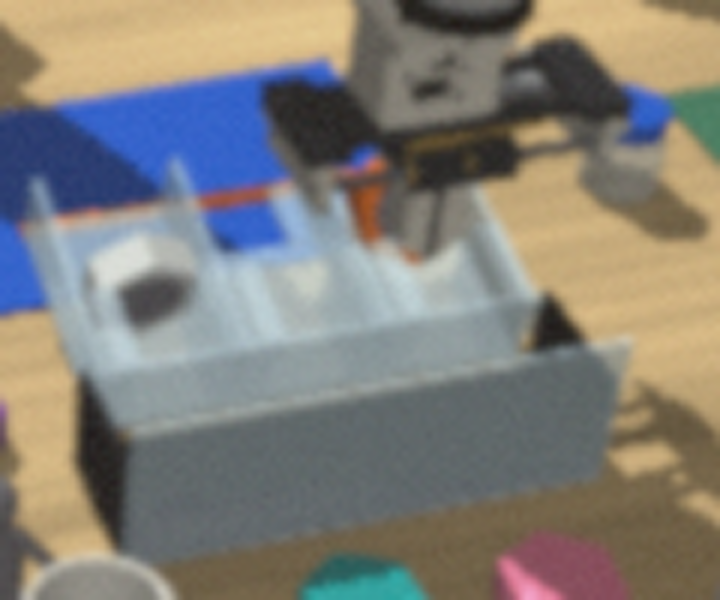

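View pics/w6.png

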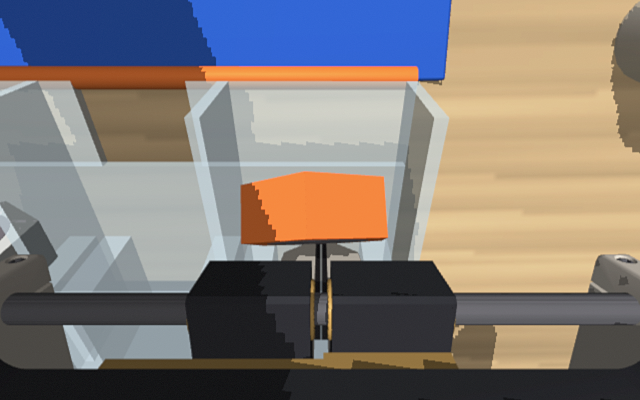

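```bash
python3 -m pendant '[[[-0.002,0,-0.008],[0,0,0],0],[[0,0,-0.008],[0,0,0],0],[[0,0,0],[0,0,0],0]]' 
python3 -c "
from h import *
pos(); np.set_printoptions(precision=3,suppress=True)
im,d,P=shot('wrist','w7')
for c in [(270,200),(310,185),(310,200),(310,230),(310,240),(350,200)]: print(c,P[c[1],c[0]])"
```

```text
clock: 12.55
position: [0.5795, 0.2682, 0.081]
ee_rot: [-0.026, -3.141, -0.001]
force: [0.4, -0.5, -0.1]
width: 0.005
t 12.55 pos [0.5795 0.2682 0.081 ] toolx [-1.     0.017  0.   ] z [ 0.  0. -1.] F [ 0.4 -0.5 -0.1] w 0.5
(270, 200) [0.55  0.243 0.073]
(310, 185) [0.542 0.263 0.076]
(310, 200) [0.551 0.263 0.072]
(310, 230) [0.58  0.261 0.039]
(310, 240) [0.587 0.261 0.038]
(350, 200) [0.551 0.283 0.074]
```

```bash
sleep 1
```

```text
(no output)
```

View pics/w7.png

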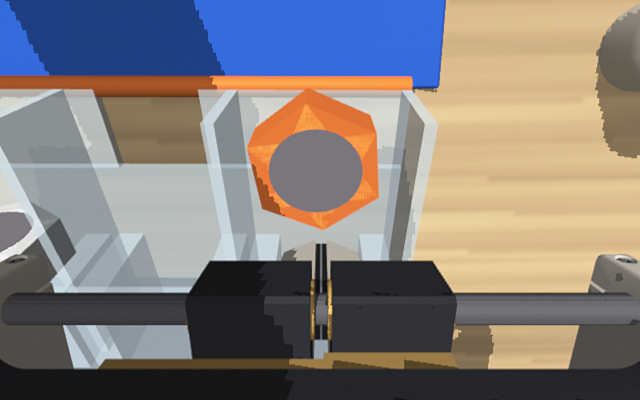

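```bash
python3 -m pendant '[[[-0.019,0,0],[0,0,0],0],[[0,0,0.017],[0,0,0],0],[[0,0,0.018],[0,0,0],0],[[0.007,0,-0.0019],[0,0,0],0],[[0.007,0,-0.0019],[0,0,0],0],[[0.007,0,-0.0019],[0,0,0],0],[[0.007,0,-0.0019],[0,0,0],0],[[0.007,0,-0.0019],[0,0,0],0],[[0.007,0,-0.0019],[0,0,0],0]]' 
python3 -c "
from h import *
pos(); im,d,P=shot('wrist','w8')"
```

```text
clock: 13.72
position: [0.5569, 0.2684, 0.0575]
ee_rot: [0.027, 3.14, 0.001]
force: [1.8, -0.2, 0.1]
width: 0.002
t 13.72 pos [0.5569 0.2684 0.0575] toolx [-1.     0.017 -0.001] z [ 0.001  0.    -1.   ] F [ 1.8 -0.2  0.1] w 0.2
```

```bash
sleep 1
```

```text
(no output)
```

View pics/w8.png

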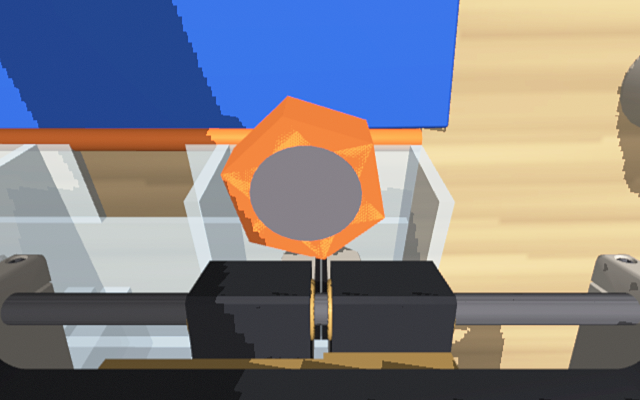

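```bash
python3 -m pendant '[[[0.006,-0.003,-0.0016],[0,0,0],0],[[0.006,-0.003,-0.0016],[0,0,0],0],[[0.006,-0.002,-0.0016],[0,0,0],0],[[0.006,0,-0.0016],[0,0,0],0],[[0,0,0],[0,0,0],0]]' 
python3 -c "
from h import *
pos(); im,d,P=shot('wrist','w9')"
```

```text
clock: 14.4
position: [0.5329, 0.2608, 0.0639]
ee_rot: [0.027, 3.141, 0.001]
force: [3.2, 0.7, 2.6]
width: 0.005
t 14.4 pos [0.5329 0.2608 0.0639] toolx [-1.     0.017 -0.001] z [ 0.001  0.    -1.   ] F [3.2 0.7 2.6] w 0.5
```

```bash
sleep 1
```

```text
(no output)
```

View pics/w9.png

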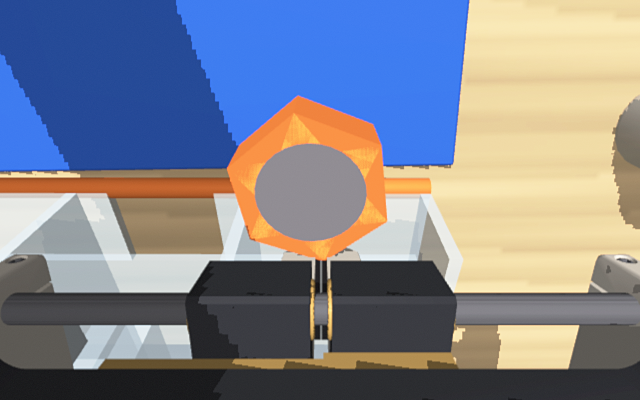

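```bash
python3 -m pendant '[[[0.005,-0.001,-0.0014],[0,0,0],0],[[0.005,-0.001,-0.0014],[0,0,0],0],[[0.005,0,-0.0014],[0,0,0],0],[[0,0,0],[0,0,0],0]]' 
python3 -c "
from h import *
pos(); im,d,P=shot('wrist','w10')"
```

```text
clock: 14.95
position: [0.5163, 0.2588, 0.0671]
ee_rot: [-0.026, -3.14, 0.001]
force: [0.2, -0.3, -0.1]
width: 0.005
t 14.95 pos [0.5163 0.2588 0.0671] toolx [-1.     0.016  0.002] z [-0.002 -0.001 -1.   ] F [ 0.2 -0.3 -0.1] w 0.4
```

```bash
sleep 1
```

```text
(no output)
```

View pics/w10.png

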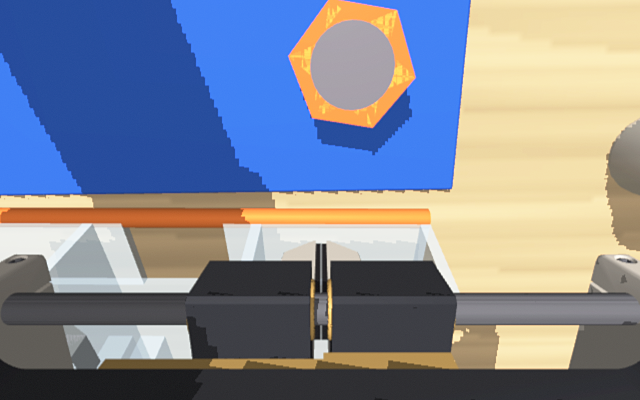

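Orange is on the mat at pixel (352,65). Now the white one: lift, then move to behind it.

```bash
python3 -m pendant '[[[0,0,-0.045],[0,0,0],0],[[0,0,-0.045],[0,0,0],0],[[0,0,0],[0,0,0],0]]' 
python3 -c "
from h import *
pos();np.set_printoptions(precision=3,suppress=True); im,d,P=shot('wrist','w11')
h=cv2.cvtColor(im,cv2.COLOR_RGB2HSV)
m=arm.masks_of('wrist','base_orange')
for r in m[:2]:
  q=P[r['pixels']]; print(r['conf'],np.round(r['rect']),np.nanmedian(q,0))
go([.618,.1013,.15],179.2,4)"
```

```text
clock: 15.38
position: [0.5197, 0.2599, 0.1609]
ee_rot: [0.027, 3.136, 0.005]
force: [-0.1, -0.1, -1.1]
width: 0.007
t 15.38 pos [0.5197 0.2599 0.1609] toolx [-1.     0.017 -0.005] z [ 0.005  0.003 -1.   ] F [-0.1 -0.1 -1.1] w 0.7
0.81 [340.  63.  90.  86.] [0.42  0.277 0.028]
n 4 shift [-0.026 -0.039  0.002] turn [ 0.004  0.003 -0.042] mm/row 46.8
```

```bash
sleep 1
```

```text
(no output)
```

View pics/w11.png

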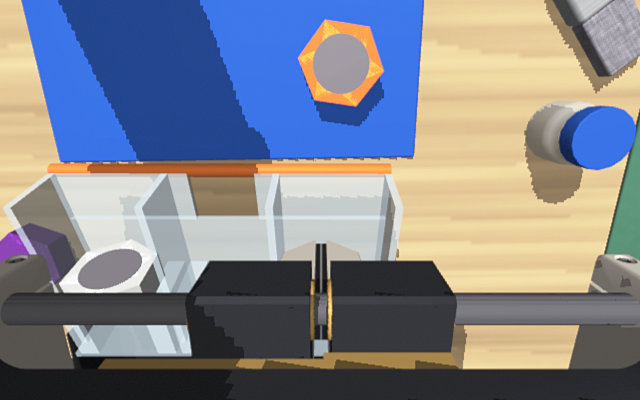

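```bash
python3 -m pendant '[[[-0.026,-0.039,0],[0,0,0],0],[[-0.026,-0.039,0],[0,0,0],0],[[-0.026,-0.039,0],[0,0,0],0],[[-0.026,-0.039,0.003],[0,0,0],0],[[0,0,0],[0,0,0],0],[[0,0,0],[0,0,0],0]]' 
python3 -c "
from h import *
pos();go([.617,.1013,.077],179.2,4)"
```

```text
clock: 16.23
position: [0.618, 0.1014, 0.153]
ee_rot: [-0.027, -3.139, 0.0]
force: [-0.3, 0.5, -0.7]
width: 0.005
t 16.23 pos [0.618  0.1014 0.153 ] toolx [-1.     0.017  0.003] z [-0.003 -0.    -1.   ] F [-0.3  0.5 -0.7] w 0.4
n 4 shift [ 2.2e-04 -3.0e-05  1.9e-02] turn [-0.002 -0.04  -0.048] mm/row 19.0
```

```bash
python3 -m pendant '[[[0,0,0.019],[0,0,0],0],[[0,0,0.019],[0,0,0],0],[[0,0,0.019],[0,0,0],0],[[0,0,0.017],[0,0,0],0],[[0.008,0,0],[0,0,0],0],[[0.008,0,0],[0,0,0],0],[[0.008,0,0],[0,0,0],0],[[0.008,0,0],[0,0,0],0],[[0.006,0,0],[0,0,0],0],[[0,0,0],[0,0,0],0]]' 
python3 -c "
from h import *
pos();  shot('wrist','w12')"
```

```text
clock: 17.48
position: [0.5805, 0.1019, 0.0807]
ee_rot: [-0.026, -3.141, -0.0]
force: [-0.3, 0.1, -0.4]
width: 0.005
t 17.48 pos [0.5805 0.1019 0.0807] toolx [-1.     0.017  0.   ] z [-0.  0. -1.] F [-0.3  0.1 -0.4] w 0.4
```

```bash
sleep 1
```

```text
(no output)
```

View pics/w12.png

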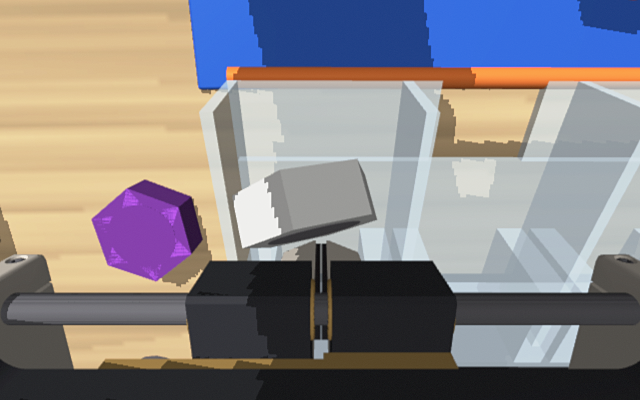

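Still on edge and near balance. I'll nudge it another ~12 mm.

```bash
python3 -m pendant '[[[0.006,0,0],[0,0,0],0],[[0.006,0,0],[0,0,0],0],[[0,0,0],[0,0,0],0]]' 
python3 -c "
from h import *
pos();  shot('wrist','w13')"
```

```text
clock: 17.9
position: [0.5691, 0.1021, 0.0808]
ee_rot: [0.027, 3.141, 0.0]
force: [1.2, 0.1, 0.3]
width: 0.007
t 17.9 pos [0.5691 0.1021 0.0808] toolx [-1.     0.017 -0.001] z [ 0.001  0.    -1.   ] F [1.2 0.1 0.3] w 0.7
```

```bash
sleep 1
```

```text
(no output)
```

View pics/w13.png

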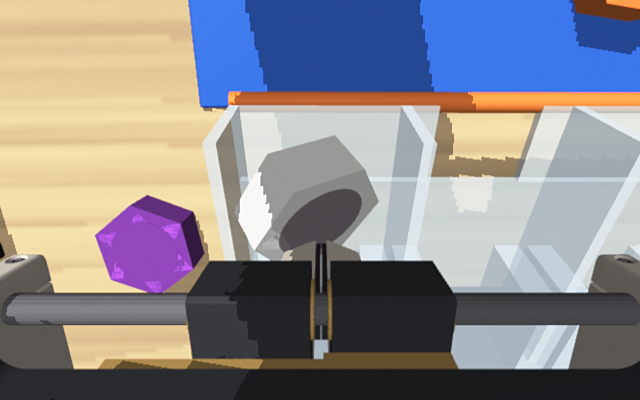

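```bash
python3 -m pendant '[[[0.006,0,0],[0,0,0],0],[[0.006,0,0],[0,0,0],0],[[0,0,0],[0,0,0],0],[[0,0,0],[0,0,0],0]]' 
python3 -c "
from h import *
pos();  shot('wrist','w14')"
```

```text
clock: 18.45
position: [0.563, 0.1026, 0.0836]
ee_rot: [0.028, 3.13, 0.003]
force: [11.3, -0.9, 11.2]
width: 0.009
t 18.45 pos [0.563  0.1026 0.0836] toolx [-1.     0.018 -0.012] z [ 0.012  0.002 -1.   ] F [11.3 -0.9 11.2] w 0.8
```

```bash
sleep 1
```

```text
(no output)
```

View pics/w14.png

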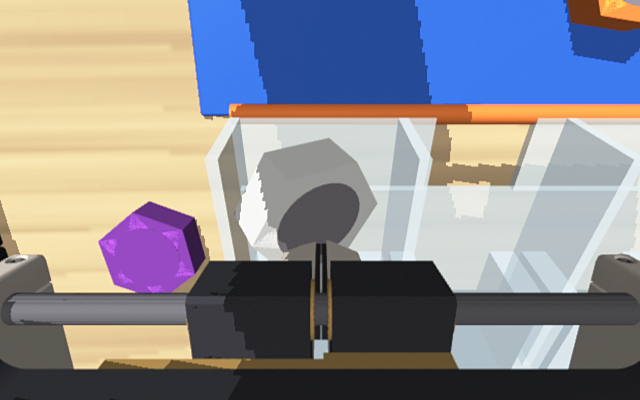

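```bash
python3 -m pendant '[[[-0.004,0,-0.008],[0,0,0],0],[[0,0,-0.01],[0,0,0],0],[[0,0,0],[0,0,0],0],[[0,0,0],[0,0,0],0]]' 
python3 -c "
from h import *
pos();  shot('wrist','w15')"
```

```text
clock: 19.0
position: [0.5603, 0.1021, 0.0982]
ee_rot: [-0.027, -3.14, 0.0]
force: [0.4, -0.5, -1.4]
width: 0.005
t 19.0 pos [0.5603 0.1021 0.0982] toolx [-1.     0.017  0.001] z [-0.001 -0.    -1.   ] F [ 0.4 -0.5 -1.4] w 0.5
```

```bash
sleep 1
```

```text
(no output)
```

View pics/w15.png

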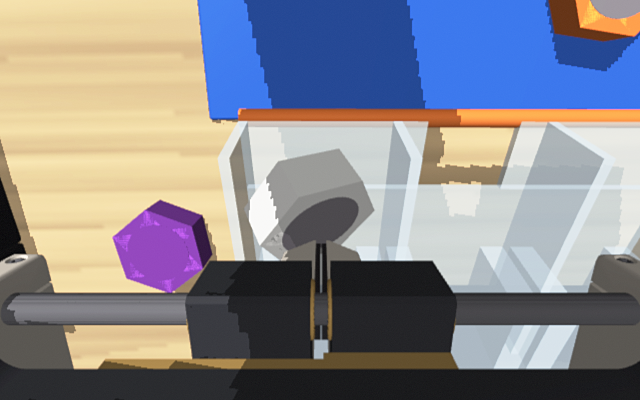

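```bash
python3 -c "
from h import *
np.set_printoptions(precision=3,suppress=True)
im,d,P=shot('wrist','w16',(200,100,440,270),3.3)
for c in [(320,160),(320,180),(320,192),(330,205),(320,218),(300,235),(285,235),(270,180),(258,200),(262,225),(360,190),(368,208),(340,152)]: print(c,P[c[1],c[0]])
shot('scene','s16',(340,160,460,260),6)"
```

```text
(320, 160) [0.512 0.102 0.086]
(320, 180) [0.519 0.102 0.097]
(320, 192) [0.524 0.102 0.102]
(330, 205) [0.533 0.107 0.093]
(320, 218) [0.541 0.102 0.09 ]
(300, 235) [0.55  0.091 0.09 ]
(285, 235) [0.547 0.085 0.096]
(270, 180) [0.52  0.078 0.092]
(258, 200) [0.531 0.071 0.089]
(262, 225) [0.541 0.074 0.098]
(360, 190) [0.527 0.122 0.087]
(368, 208) [0.541 0.128 0.075]
(340, 152) [0.51  0.112 0.078]
```

```bash
sleep 1
```

```text
(no output)
```

View pics/w16.png

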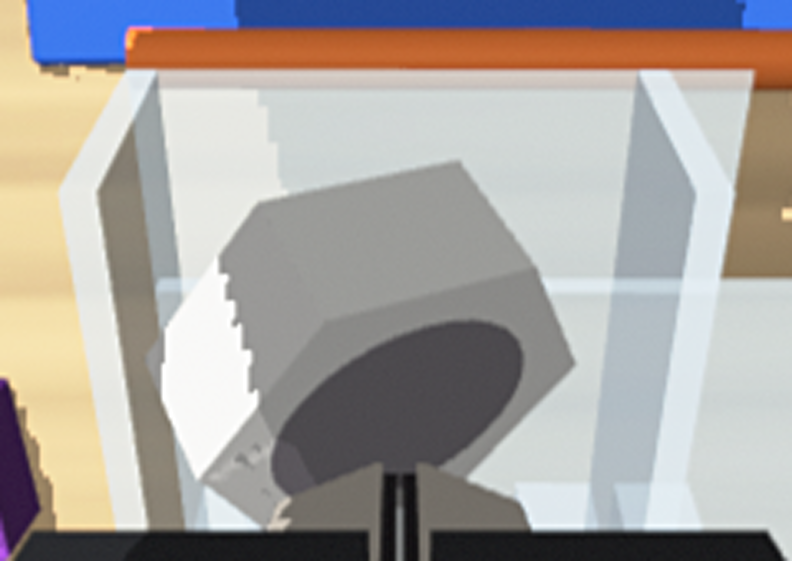

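View pics/s16.png

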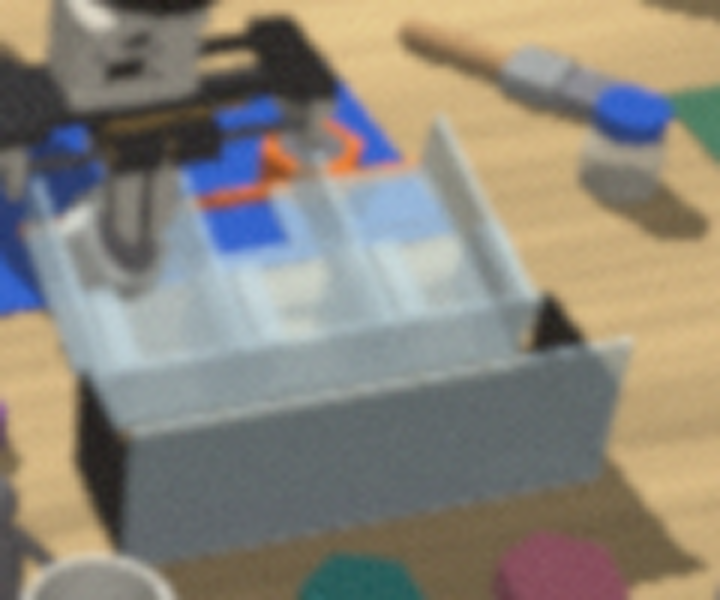

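```bash
python3 -m pendant '[[[-0.02,0.003,0],[0,0,0],0],[[-0.02,0.003,0.01],[0,0,0],0],[[0,0,0.02],[0,0,0],0],[[0,0,0.021],[0,0,0],0],[[0.006,0,-0.0016],[0,0,0],0],[[0.006,0,-0.0016],[0,0,0],0],[[0.006,0,-0.0016],[0,0,0],0],[[0.006,0,-0.0016],[0,0,0],0],[[0,0,0],[0,0,0],0]]' 
python3 -c "
from h import *
pos();  shot('wrist','w17')"
```

```text
clock: 20.27
position: [0.5765, 0.1089, 0.0545]
ee_rot: [-0.025, -3.141, -0.002]
force: [-0.1, -0.0, -0.7]
width: 0.002
t 20.27 pos [0.5765 0.1089 0.0545] toolx [-1.     0.016  0.   ] z [-0.     0.001 -1.   ] F [-0.1 -0.  -0.7] w 0.2
```

```bash
sleep 1
```

```text
(no output)
```

View pics/w17.png

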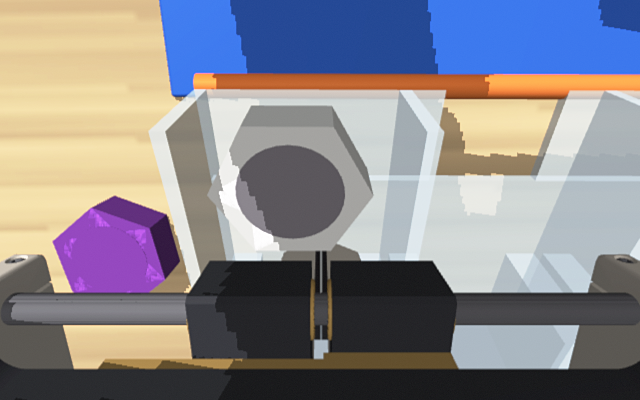

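```bash
python3 -m pendant '[[[0.006,-0.002,-0.0016],[0,0,0],0],[[0.006,-0.002,-0.0016],[0,0,0],0],[[0.006,-0.002,-0.0016],[0,0,0],0],[[0.006,-0.002,-0.0016],[0,0,0],0],[[0.006,0,-0.0016],[0,0,0],0],[[0.006,0,-0.0016],[0,0,0],0],[[0,0,0],[0,0,0],0]]' 
python3 -c "
from h import *
pos();  shot('wrist','w18')"
```

```text
clock: 21.2
position: [0.5405, 0.1003, 0.0638]
ee_rot: [-0.027, -3.141, 0.0]
force: [3.3, 1.6, 1.4]
width: 0.009
t 21.2 pos [0.5405 0.1003 0.0638] toolx [-1.     0.017  0.   ] z [-0. -0. -1.] F [3.3 1.6 1.4] w 0.8
```

```bash
sleep 1
```

```text
(no output)
```

View pics/w18.png

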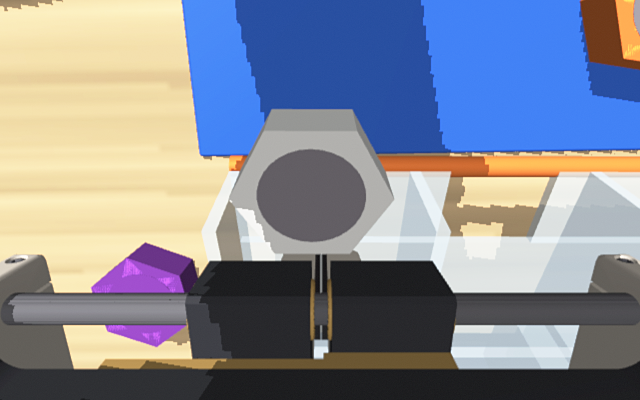

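```bash
python3 -m pendant '[[[0.006,0,-0.0016],[0,0,0],0],[[0.006,0,-0.0016],[0,0,0],0],[[0.005,0,-0.0014],[0,0,0],0],[[0.005,0,-0.0014],[0,0,0],0],[[0,0,0],[0,0,0],0],[[0,0,0],[0,0,0],0]]' 
python3 -c "
from h import *
pos();  shot('wrist','w19')"
```

```text
clock: 22.0
position: [0.5184, 0.1008, 0.0692]
ee_rot: [-0.027, -3.14, 0.0]
force: [0.4, 0.9, 0.4]
width: 0.003
t 22.0 pos [0.5184 0.1008 0.0692] toolx [-1.     0.017  0.001] z [-0.001 -0.    -1.   ] F [0.4 0.9 0.4] w 0.3
```

```bash
sleep 1
```

```text
(no output)
```

View pics/w19.png

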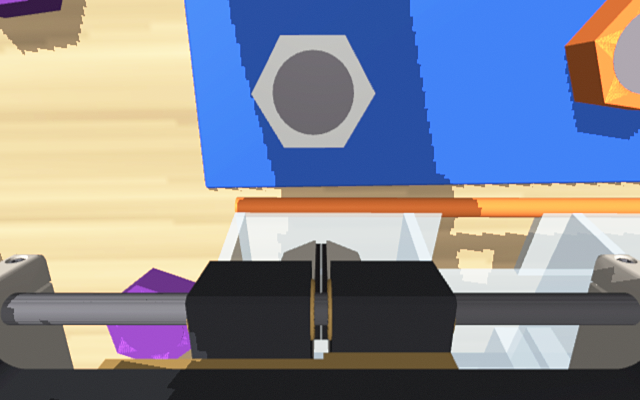

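White lies flat on the mat, pixel (313,92). Now back to the bar to shut the bin.

```bash
python3 -c "
from h import *
go([.497,.184,.13],89.4,10)"
```

```text
n 10 shift [ 0.00789  0.00534 -0.00607] turn [-4.000e-03 -3.000e-03  8.963e+00] mm/row 11.3
```

```bash
python3 -m pendant '[[[0.0079,0.0053,-0.0061],[0,0,8.96],0],[[0.0079,0.0053,-0.0061],[0,0,8.96],0],[[0.0079,0.0053,-0.0061],[0,0,8.96],0],[[0.0079,0.0053,-0.0061],[0,0,8.96],0],[[0.0079,0.0053,-0.0061],[0,0,8.96],0.01],[[0.0079,0.0053,-0.0061],[0,0,8.96],0.02],[[0.0079,0.0053,-0.0061],[0,0,8.96],0.04],[[0.0079,0.0053,-0.0061],[0,0,8.96],0.04],[[0.0079,0.0053,-0.0061],[0,0,8.96],0.04],[[0.0079,0.0053,-0.0061],[0,0,8.96],0.04]]' 
python3 -m pendant '[[[0,0,0],[0,0,0],0.04],[[0,0,0],[0,0,0],0.04]]' 
python3 -c "
from h import *
pos(); shot('wrist','w20'); go([.497,.184,.041],89.4,4)"
```

```text
clock: 23.3
position: [0.4969, 0.1842, 0.1306]
ee_rot: [-2.238, -2.205, 0.001]
force: [-0.1, 1.2, -0.2]
width: 0.439
clock: 23.55
position: [0.4966, 0.1834, 0.1302]
ee_rot: [-2.229, -2.214, 0.001]
force: [0.1, -0.5, -0.0]
width: 0.441
t 23.55 pos [0.4966 0.1834 0.1302] toolx [ 0.007  1.    -0.001] z [-0.001 -0.001 -1.   ] F [ 0.1 -0.5 -0. ] w 40.5
n 4 shift [0.00019 0.0001  0.0223 ] turn [-0.01   0.006  0.041] mm/row 22.3
```

```bash
sleep 1
```

```text
(no output)
```

View pics/w20.png

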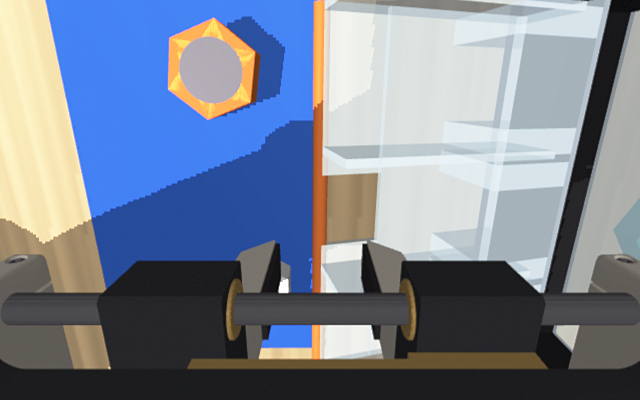

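```bash
python3 -c "
from h import *
print(ray('wrist',330,175,.05),ray('wrist',330,240,.05),ray('wrist',375,240,.05),ray('wrist',320,200,.06))"
```

```text
[0.50314237 0.20733191 0.05      ] [0.50313913 0.1585983  0.05      ] [0.53604739 0.15834008 0.05      ] [0.49613346 0.19243539 0.06      ]
```

```bash
python3 -m pendant '[[[0,0,0.0223],[0,0,0],0.04],[[0,0,0.0223],[0,0,0],0.04],[[0,0,0.0223],[0,0,0],0.04],[[0,0,0.0223],[0,0,0],0.04],[[0,0,0],[0,0,0],0.004],[[0,0,0],[0,0,0],0.004],[[0,0,0],[0,0,0],0.004],[[0,0,0],[0,0,0],0.004],[[0,0,0],[0,0,0],0.004]]' 12
python3 -c "
from h import *
pos()"
```

```text
clock: 24.72
position: [0.4958, 0.184, 0.0419]
ee_rot: [-2.231, -2.21, 0.001]
force: [-4.7, -0.4, 5.8]
width: 0.107
t 24.73 pos [0.4958 0.184  0.0419] toolx [0.01  1.    0.001] z [-0.002  0.001 -1.   ] F [-4.7 -0.4  5.8] w 9.8
```

Gripped. I'll trace the arc back.

```bash
python3 -m pendant '[[[0,0.0027,-0.0085],[0,0,0],0.004],[[0,0.0033,-0.0087],[0,0,0],0.004],[[0,0.0038,-0.0085],[0,0,0],0.004],[[0,0.0044,-0.0082],[0,0,0],0.004],[[0,0.0049,-0.0079],[0,0,0],0.004],[[0,0.0054,-0.0076],[0,0,0],0.004],[[0,0.0059,-0.0072],[0,0,0],0.004],[[0,0.0064,-0.0068],[0,0,0],0.004],[[0,0.0068,-0.0064],[0,0,0],0.004],[[0,0.0072,-0.0059],[0,0,0],0.004]]' 14
python3 -m pendant '[[[0,0.0076,-0.0054],[0,0,0],0.004],[[0,0.0079,-0.0049],[0,0,0],0.004],[[0,0.0082,-0.0044],[0,0,0],0.004],[[0,0.0085,-0.0038],[0,0,0],0.004],[[0,0.0087,-0.0033],[0,0,0],0.004],[[0,0.0089,-0.0027],[0,0,0],0.004],[[0,0.0091,-0.0021],[0,0,0],0.004],[[0,0.0092,-0.0015],[0,0,0],0.004],[[0,0.0093,-0.0009],[0,0,0],0.004],[[0,0.0093,-0.0003],[0,0,0],0.004]]' 14
python3 -c "
from h import *
pos()"
```

```text
clock: 25.98
position: [0.5453, 0.1831, 0.1181]
ee_rot: [-2.23, -2.208, 0.006]
force: [-14.0, -0.5, 15.3]
width: 0.103
clock: 27.22
position: [0.6334, 0.1818, 0.146]
ee_rot: [-2.231, -2.208, 0.005]
force: [-26.0, -5.8, 20.9]
width: 0.112
t 27.23 pos [0.6334 0.1818 0.146 ] toolx [ 0.01   1.    -0.001] z [-0.004 -0.001 -1.   ] F [-26.   -5.8  20.9] w 10.2
```

```bash
python3 -m pendant '[[[0,-0.002,0.001],[0,0,0],0.02],[[0,0,0],[0,0,0],0.04],[[0,0,0],[0,0,0],0.05],[[0,0,0],[0,0,0],0.05]]'
python3 -m pendant '[[[0,0,-0.03],[0,0,0],0.05],[[0,0,-0.04],[0,0,0],0.05],[[0,0,-0.04],[0,0,0],0.05],[[0,0,0],[0,0,0],0.05]]'
python3 -c "
from h import *
pos(); shot('wrist','w21')
shot('scene','s21',(340,160,460,260),6)"
```

```text
clock: 27.72
position: [0.6327, 0.1828, 0.1454]
ee_rot: [2.232, 2.211, 0.001]
force: [0.7, 0.2, 0.1]
width: 0.498
clock: 28.22
position: [0.6344, 0.1826, 0.259]
ee_rot: [2.231, 2.208, 0.009]
force: [-0.3, -0.0, -0.6]
width: 0.546
t 28.23 pos [0.6344 0.1826 0.259 ] toolx [0.01  1.    0.002] z [ 0.006  0.002 -1.   ] F [-0.3 -0.  -0.6] w 50.1
```

```bash
sleep 1
```

```text
(no output)
```

View pics/w21.png

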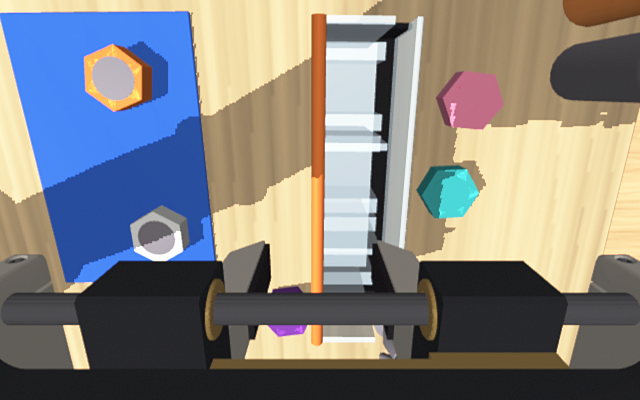

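View pics/s21.png

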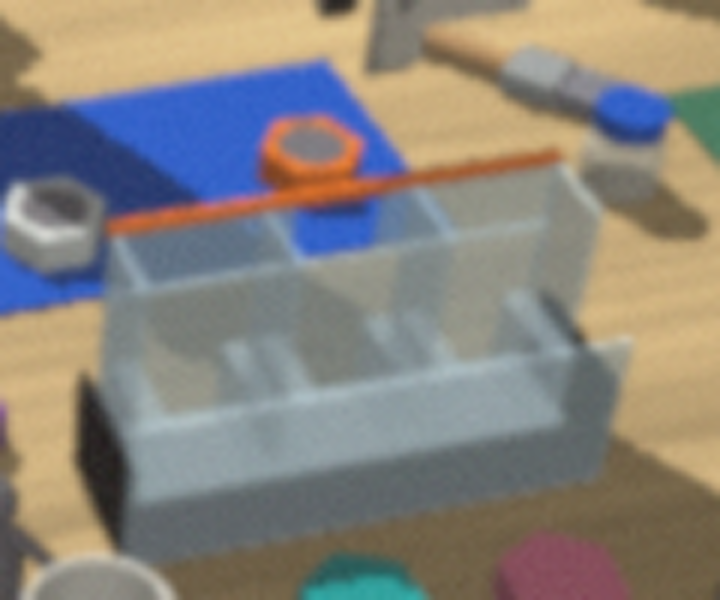

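```bash
python3 -c "
from h import *
go([.39,.19,.30],179.9,10)"
```

```text
n 10 shift [ 0.01799 -0.02006 -0.00447] turn [ 4.000e-03 -1.000e-03 -9.046e+00] mm/row 27.3
```

```bash
python3 -m pendant '[[[0.018,-0.0201,-0.0045],[0,0,-9.05],0.08],[[0.018,-0.0201,-0.0045],[0,0,-9.05],0.08],[[0.018,-0.0201,-0.0045],[0,0,-9.05],0.08],[[0.018,-0.0201,-0.0045],[0,0,-9.05],0.08],[[0.018,-0.0201,-0.0045],[0,0,-9.05],0.08],[[0.018,-0.0201,-0.0045],[0,0,-9.05],0.08],[[0.018,-0.0201,-0.0045],[0,0,-9.05],0.08],[[0.018,-0.0201,-0.0045],[0,0,-9.05],0.08],[[0.018,-0.0201,-0.0045],[0,0,-9.05],0.08],[[0.018,-0.0201,-0.0045],[0,0,-9.05],0.08]]'
python3 -m pendant '[[[0,0,0],[0,0,0],0.08],[[0,0,0],[0,0,0],0.08],[[0,0,0],[0,0,0],0.08]]'
cat >> h.py <<'E'
def hexfit(n,label,ztop=.028,idx=0,maskfn=None):
    im,d,P=shot(n)
    rs=arm.masks_of(n,label)
    for r in rs[:4]:
        q=P[r["pixels"]]; q=q[np.isfinite(q).all(1)]
        print(label,round(r["conf"],2),np.round(r["rect"]),"med",np.round(np.median(q,0),3),"zmax",round(np.percentile(q[:,2],98),3), "col",np.median(im[r["pixels"]],axis=0))
    r=rs[idx]; mk=r["pixels"]&(np.abs(P[...,2]-ztop)<.006)
    mk=cv2.morphologyEx(mk.astype(np.uint8),cv2.MORPH_OPEN,np.ones((3,3)))
    vs,us=np.nonzero(mk)
    pts=np.array([ray(n,u,v,ztop)[:2] for u,v in zip(us,vs)])
    hull=cv2.convexHull((pts*1e4).astype(np.float32)).reshape(-1,2)/1e4
    best=None
    for a in np.arange(0,60,.5):
        w=[]; off=[]
        for k in range(3):
            t=np.radians(a+60*k); nn=np.array([np.cos(t),np.sin(t)]); s=hull@nn
            w.append(s.max()-s.min()); off.append((t,(s.max()+s.min())/2))
        if best is None or sum(w)<best[0]:
            A=np.array([[np.cos(t),np.sin(t)] for t,_ in off]); c=np.linalg.lstsq(A,np.array([o for _,o in off]),rcond=None)[0]
            best=(sum(w),a,c,w)
    print("centre",np.round(best[2],4),"flat normal deg",best[1],"+60k widths",np.round(best[3],4))
    return best
E
python3 -c "
from h import *
pos(); shot('wrist','w22')
hexfit('wrist','base_orange'); hexfit('wrist','base_white'); pos()"
```

```text
clock: 29.58
position: [0.3881, 0.1893, 0.2992]
ee_rot: [0.008, -3.14, 0.002]
force: [-0.1, -0.1, 0.5]
width: 0.871
clock: 29.95
position: [0.39, 0.19, 0.2998]
ee_rot: [-0.004, -3.141, 0.001]
force: [0.4, 0.3, 0.3]
width: 0.875
t 29.95 pos [0.39   0.19   0.2998] toolx [-1.     0.002  0.001] z [-0.001 -0.001 -1.   ] F [0.4 0.3 0.3] w 80.3
base_orange 0.88 [390. 182.  57.  51.] med [0.417 0.275 0.028] zmax 0.029 col [200. 151. 116.]Traceback (most recent call last):
  File "<string>", line 4, in <module>
    hexfit('wrist','base_orange'); hexfit('wrist','base_white'); pos()
    ~~~~~~^^^^^^^^^^^^^^^^^^^^^^^
  File "h.py", line 48, in hexfit
    pts=np.array([ray(n,u,v,ztop)[:2] for u,v in zip(us,vs)])
                  ~~~^^^^^^^^^^^^
  File "h.py", line 22, in ray
    p,T=campose(n,st); f=K(p); r=T[:3,:3]@np.array([(u-p["cx"])/f,(v-p["cy"])/f,1]); o=T[:3,3]
        ~~~~~~~^^^^^^
  File "h.py", line 8, in campose
    st=st or arm.observe(); M=np.eye(4); M[:3,:3]=R.from_rotvec(st["ee_rot"]).as_matrix(); M[:3,3]=st["position"]
             ~~~~~~~~~~~^^
ValueError: time passes only in moves, steps and waits
```

```bash
sleep 1
```

```text
(no output)
```

View pics/w22.png

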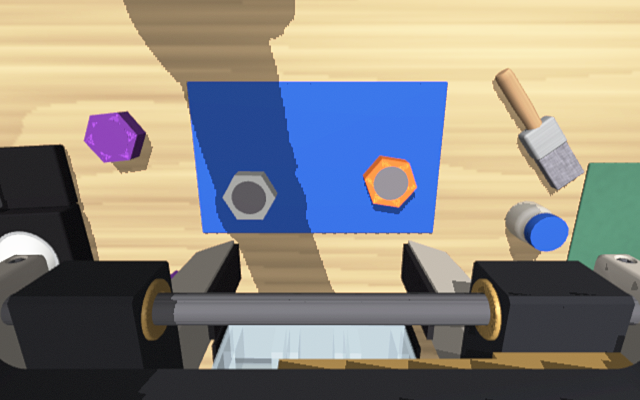

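```bash
sed -i 's/    im,d,P=shot(n)\n    rs/XX/; s/pts=np.array(\[ray(n,u,v,ztop)\[:2\]/pts=np.array([ray(n,u,v,ztop,st)[:2]/; s/^def hexfit(.*$/&\n    st=arm.observe()/' h.py
python3 -c "
from h import *
hexfit('wrist','base_orange'); hexfit('wrist','base_white'); pos()"
```

```text
base_orange 0.83 [389. 180.  56.  49.] med [0.417 0.275 0.028] zmax 0.029 col [200. 151. 115.]
centre [0.4197 0.276 ] flat normal deg 50.5 +60k widths [0.0593 0.0578 0.0586]
base_white 0.97 [113. 138.  65.  53.] med [ 0.362 -0.062  0.024] zmax 0.026 col [144.  70. 186.]
base_white 0.77 [250. 194.  55.  52.] med [0.436 0.099 0.028] zmax 0.029 col [106. 106. 112.]
centre [ 0.3629 -0.0649] flat normal deg 6.0 +60k widths [0.0574 0.058  0.0591]
t 30.3 pos [0.3898 0.1897 0.3003] toolx [-1.     0.002  0.   ] z [-0. -0. -1.] F [-0.2 -0.3  0.3] w 79.8
```

```bash
python3 -c "
from h import *
hexfit('wrist','base_white',idx=1); pos(); go([.4197,.276,.10],200.5,6); print(arm.observe()['joints'])"
```

```text
base_white 0.92 [115. 138.  61.  54.] med [ 0.362 -0.063  0.024] zmax 0.026 col [144.  70. 186.]
base_white 0.63 [251. 195.  55.  51.] med [0.436 0.099 0.028] zmax 0.029 col [109. 107. 111.]
centre [0.4382 0.0977] flat normal deg 0.0 +60k widths [0.0584 0.0579 0.0595]
t 30.4 pos [0.3898 0.1897 0.3003] toolx [-1.     0.001  0.   ] z [-0. -0. -1.] F [ 0.6 -0.1  0.1] w 80.0
n 6 shift [-0.0071   0.01356  0.03338] turn [-0.   -0.   -3.43] mm/row 36.7
[-0.89760186  0.04152423  0.33906484  1.91191477 -0.01484133  1.19058564
  1.01607628]
```

```bash
python3 -m pendant '[[[-0.0071,0.0136,0.0334],[0,0,-3.43],0.08],[[-0.0071,0.0136,0.0334],[0,0,-3.43],0.08],[[-0.0071,0.0136,0.0334],[0,0,-3.43],0.08],[[-0.0071,0.0136,0.0334],[0,0,-3.43],0.08],[[-0.0071,0.0136,0.0334],[0,0,-3.43],0.08],[[-0.0071,0.0136,0.0334],[0,0,-3.43],0.08],[[0,0,0],[0,0,0],0.08],[[0,0,0],[0,0,0],0.08],[[0,0,0],[0,0,0],0.08]]'
python3 -c "
from h import *
pos(); shot('wrist','w23'); go([.4197,.276,.008],200.5,4)"
```

```text
clock: 31.52
position: [0.4204, 0.2761, 0.1014]
ee_rot: [-0.556, 3.09, 0.002]
force: [0.9, 0.0, 0.2]
width: 0.871
t 31.52 pos [0.4204 0.2761 0.1014] toolx [-0.937 -0.349 -0.002] z [ 0.002  0.001 -1.   ] F [0.9 0.  0.2] w 80.0
n 4 shift [0.00019 0.      0.02332] turn [ 0.011  0.03  -0.017] mm/row 23.3
```

```bash
sleep 1
```

```text
(no output)
```

View pics/w23.png

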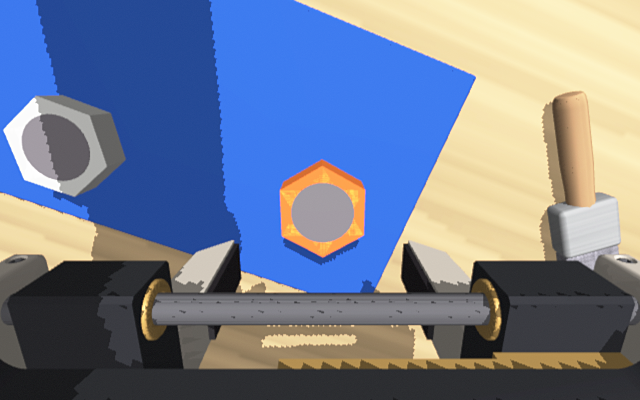

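```bash
python3 -m pendant '[[[0,0,0.0233],[0,0,0],0.08],[[0,0,0.0233],[0,0,0],0.08],[[0,0,0.0233],[0,0,0],0.08],[[0,0,0.0223],[0,0,0],0.08],[[0,0,0],[0,0,0],0.08],[[0,0,0],[0,0,0],0.05],[[0,0,0],[0,0,0],0.05],[[0,0,0],[0,0,0],0.05],[[0,0,0],[0,0,0],0.05],[[0,0,0],[0,0,0],0.05]]' 20
python3 -c "
from h import *
pos(); shot('wrist','w24')"
```

```text
clock: 32.83
position: [0.4201, 0.2767, 0.0086]
ee_rot: [-0.559, 3.09, 0.001]
force: [-0.6, -0.5, 8.3]
width: 0.631
t 32.83 pos [0.4201 0.2767 0.0086] toolx [-0.937 -0.35  -0.001] z [ 0.001  0.001 -1.   ] F [-0.6 -0.5  8.3] w 57.9
```

```bash
sleep 1
```

```text
(no output)
```

View pics/w24.png

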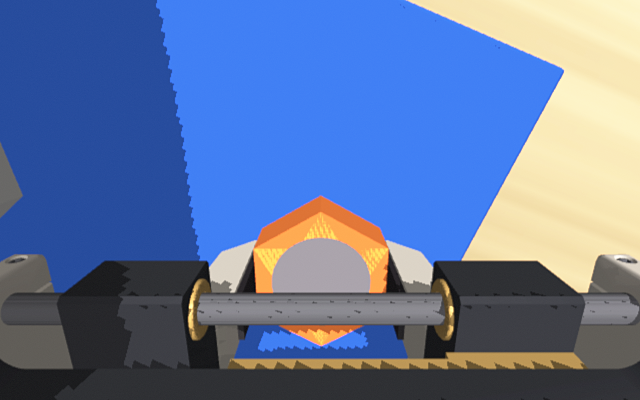

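```bash
python3 -m pendant '[[[0,0,0],[0,0,0],0.04],[[0,0,-0.02],[0,0,0],0.04],[[0,0,-0.04],[0,0,0],0.04],[[0,0,-0.04],[0,0,0],0.04],[[0,0,0],[0,0,0],0.04]]' 40
python3 -c "
from h import *
pos(); go([.395,-.19,.28],182.7,10); shot('wrist','w25')"
```

```text
clock: 33.5
position: [0.4213, 0.2774, 0.1106]
ee_rot: [-0.558, 3.087, 0.005]
force: [-0.4, -0.6, -2.0]
width: 0.625
t 33.5 pos [0.4213 0.2774 0.1106] toolx [-0.937 -0.35  -0.005] z [ 0.004  0.004 -1.   ] F [-0.4 -0.6 -2. ] w 57.4
n 10 shift [ 0.01268 -0.04522 -0.01704] turn [0.017 0.029 1.78 ] mm/row 50.0
```

```bash
sleep 1
```

```text
(no output)
```

View pics/w25.png

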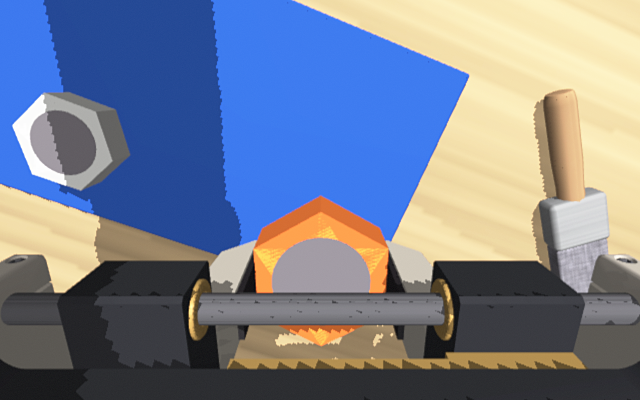

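```bash
python3 -c "
from h import *
p=arm.camera_params('wrist'); M=p['mount']; f=K(p)
for u,v,z in [(321,222,-.0194),(321,345,-.0194),(321,197,.0046),(255,248,-.0194),(388,248,-.0194)]:
    r=M[:3,:3]@np.array([(u-p['cx'])/f,(v-p['cy'])/f,1]); o=M[:3,3]; print(u,v,np.round(o+r*(z-o[2])/r[2],4))
"
python3 -m pendant '[[[0.0127,-0.0452,-0.017],[0,0,1.78],0.04],[[0.0127,-0.0452,-0.017],[0,0,1.78],0.04],[[0.0127,-0.0452,-0.017],[0,0,1.78],0.04],[[0.0127,-0.0452,-0.017],[0,0,1.78],0.04],[[0.0127,-0.0452,-0.017],[0,0,1.78],0.04],[[0.0127,-0.0452,-0.017],[0,0,1.78],0.04],[[0.0127,-0.0452,-0.017],[0,0,1.78],0.04],[[0.0127,-0.0452,-0.017],[0,0,1.78],0.04],[[0.0127,-0.0452,-0.017],[0,0,1.78],0.04],[[0.0127,-0.0452,-0.017],[0,0,1.78],0.04]]'
python3 -m pendant '[[[0,0,0],[0,0,0],0.04],[[0,0,0],[0,0,0],0.04],[[0,0,0],[0,0,0],0.04],[[0,0,0],[0,0,0],0.04]]'
python3 -c "
from h import *
pos();shot('wrist','w26')"
```

```text
321 222 [ 0.0281 -0.0002 -0.0194]
321 345 [-0.0336 -0.0002 -0.0194]
321 197 [ 0.0318 -0.0002  0.0046]
255 248 [ 0.0162 -0.0284 -0.0194]
388 248 [ 0.0162  0.0285 -0.0194]
clock: 34.8
position: [0.3926, -0.1918, 0.2772]
ee_rot: [0.073, -3.139, -0.0]
force: [0.7, -0.8, -1.4]
width: 0.628
clock: 35.3
position: [0.3936, -0.1897, 0.2772]
ee_rot: [0.077, -3.14, -0.0]
force: [0.2, 0.1, -0.4]
width: 0.628
t 35.3 pos [ 0.3936 -0.1897  0.2772] toolx [-0.999 -0.049  0.001] z [-0.001  0.    -1.   ] F [ 0.2  0.1 -0.4] w 57.6
```

```bash
sleep 1
```

```text
(no output)
```

View pics/w26.png

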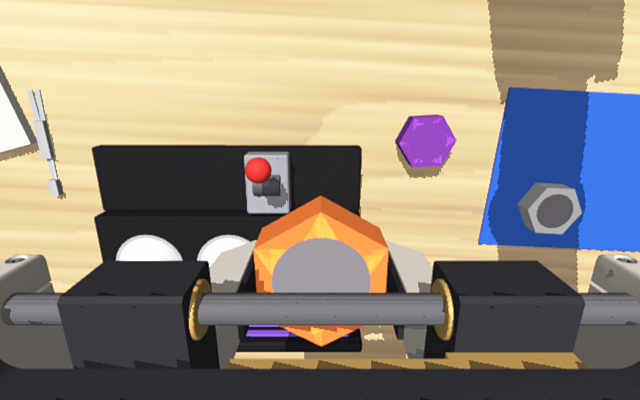

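```bash
python3 -m pendant '[[[0.016,0.02,-0.01],[0,0,0],0.04],[[0.016,0.02,-0.01],[0,0,0],0.04],[[0,0,0],[0,0,0],0.04],[[0,0,0],[0,0,0],0.04],[[0,0,0],[0,0,0],0.04]]'
cat > domes.py <<'E'
from h import *
import sys
from scipy.optimize import least_squares
np.set_printoptions(precision=4,suppress=True)
def domes(cam,name,boxes):
    st=arm.observe(); im,d,P=shot(cam,name); hsv=cv2.cvtColor(im,cv2.COLOR_RGB2HSV)
    for (x0,y0,x1,y1) in boxes:
        m=np.zeros((400,640),np.uint8); m[y0:y1,x0:x1]=((hsv[...,1]<60)&(hsv[...,2]>110))[y0:y1,x0:x1]
        n,l,s,c=cv2.connectedComponentsWithStats(m)
        if n<2: continue
        i=1+np.argmax(s[1:,4]); mm=l==i
        q=P[mm]; q=q[np.isfinite(q).all(1)&(q[:,2]>.042)&(q[:,2]<.065)]
        r=least_squares(lambda p:np.linalg.norm(q-[p[0],p[1],p[2]],axis=1)-.048,[*q.mean(0)[:2],.012],loss="soft_l1",f_scale=.002)
        r2=least_squares(lambda p:np.linalg.norm(q-[p[0],p[1],.012],axis=1)-.048,q.mean(0)[:2],loss="soft_l1",f_scale=.002)
        print(s[i],len(q),"sphere",r.x,"rms",np.sqrt(np.mean(r.fun**2)).round(4),"fixed z",r2.x,"zmax",q[:,2].max())
E
python3 -c "
from domes import *
pos(); domes('wrist','w27',[(60,190,180,262),(180,190,252,262)])"
```

```text
clock: 35.98
position: [0.3599, -0.1526, 0.2975]
ee_rot: [0.073, -3.14, 0.001]
force: [0.3, -1.4, -1.1]
width: 0.631
t 35.98 pos [ 0.3599 -0.1526  0.2975] toolx [-0.999 -0.047  0.   ] z [-0. -0. -1.] F [ 0.3 -1.4 -1.1] w 57.9
[107 252  43   9 303] 101 sphere [ 0.5204 -0.3961  0.0034] rms 0.0011 fixed z [ 0.5309 -0.3957] zmax 0.04697315785329842
[183 241  69  21 768] 92 sphere [ 0.523  -0.2959  0.0086] rms 0.001 fixed z [ 0.5265 -0.296 ] zmax 0.04756164939359897
```

```bash
sleep 1
```

```text
(no output)
```

View pics/w27.png

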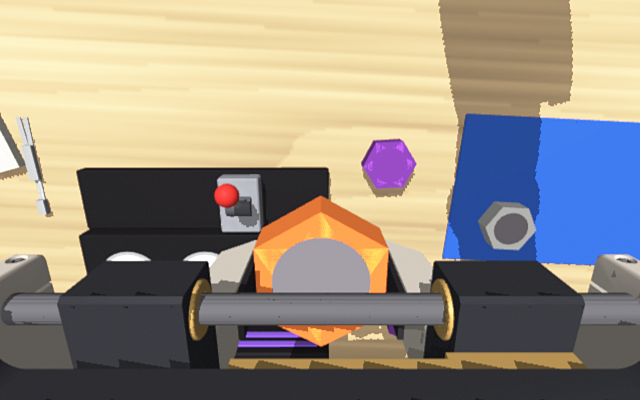

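```bash
python3 -m pendant '[[[-0.03,0,0],[0,0,0],0.04],[[-0.04,0,0],[0,0,0],0.04],[[-0.03,0,0],[0,0,0],0.04],[[0,0,0],[0,0,0],0.04],[[0,0,0],[0,0,0],0.04],[[0,0,0],[0,0,0],0.04]]'
python3 -c "
from domes import *
pos(); domes('wrist','w28',[(60,140,167,258),(168,140,252,262)])"
```

```text
clock: 36.78
position: [0.4587, -0.1479, 0.2977]
ee_rot: [0.073, -3.141, -0.001]
force: [-0.6, 0.7, -0.7]
width: 0.628
t 36.77 pos [ 0.4587 -0.1479  0.2977] toolx [-0.999 -0.046  0.   ] z [-0.  0. -1.] F [-0.6  0.7 -0.7] w 57.6
[  84  177   70   65 3501] 2666 sphere [ 0.531  -0.3959  0.0116] rms 0.0008 fixed z [ 0.5312 -0.3961] zmax 0.06153941828734205
[ 168  177   66   65 3448] 2620 sphere [ 0.5262 -0.296   0.0114] rms 0.0007 fixed z [ 0.5264 -0.2962] zmax 0.061281554010307715
```

```bash
sleep 1
```

```text
(no output)
```

View pics/w28.png

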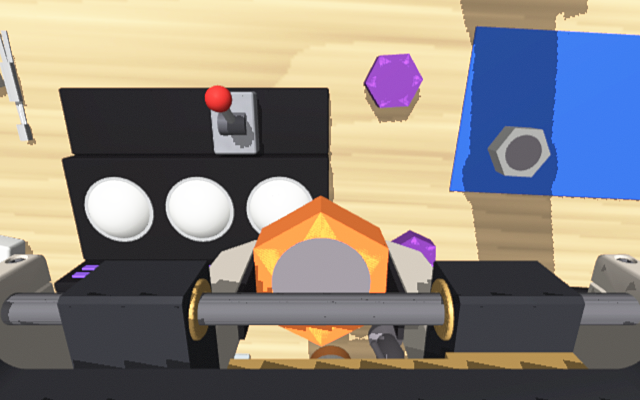

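```bash
python3 -c "
from h import *
go([.530,-.396,.12],182.75,8)"
```

```text
n 8 shift [-0.00742 -0.03141  0.02222] turn [ 0.003  0.002 -0.011] mm/row 39.2
```

```bash
python3 -m pendant '[[[-0.0074,-0.0314,0.0222],[0,0,0],0.04],[[-0.0074,-0.0314,0.0222],[0,0,0],0.04],[[-0.0074,-0.0314,0.0222],[0,0,0],0.04],[[-0.0074,-0.0314,0.0222],[0,0,0],0.04],[[-0.0074,-0.0314,0.0222],[0,0,0],0.04],[[-0.0074,-0.0314,0.0222],[0,0,0],0.04],[[-0.0074,-0.0314,0.0222],[0,0,0],0.04],[[-0.0074,-0.0314,0.0222],[0,0,0],0.04],[[0,0,0],[0,0,0],0.04],[[0,0,0],[0,0,0],0.04]]'
python3 -c "
from h import *
pos();go([.530,-.396,.070],182.75,4);shot('wrist','w29')"
```

```text
clock: 38.08
position: [0.5304, -0.3952, 0.1205]
ee_rot: [-0.074, 3.14, 0.001]
force: [0.3, 0.4, -0.1]
width: 0.63
t 38.08 pos [ 0.5304 -0.3952  0.1205] toolx [-0.999 -0.047 -0.   ] z [ 0.     0.001 -1.   ] F [ 0.3  0.4 -0.1] w 57.8
n 4 shift [ 0.00011 -0.0002   0.01263] turn [ 0.007  0.004 -0.013] mm/row 12.6
```

```bash
sleep 1
```

```text
(no output)
```

View pics/w29.png

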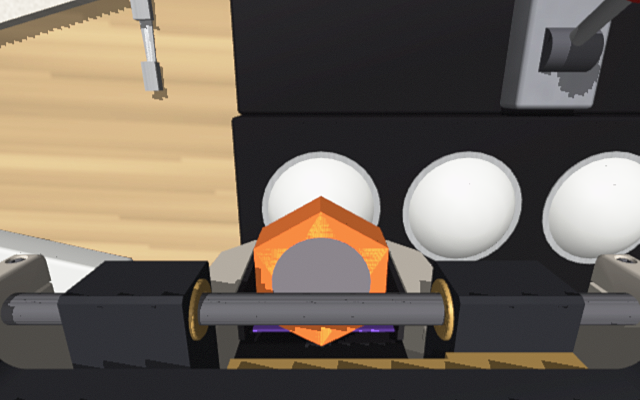

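Grip unchanged (same image position of the base). Remeasuring dome0 here, then descend.

```bash
python3 -c "
from domes import *
domes('wrist',None,[(390,140,530,262),(532,140,639,262)])"
python3 -m pendant '[[[0,0,0.0126],[0,0,0],0.04],[[0,0,0.0126],[0,0,0],0.04],[[0,0,0.0126],[0,0,0],0.04],[[0,0,0.0126],[0,0,0],0.04],[[0,0,0],[0,0,0],0.04],[[0,0,0],[0,0,0],0.04]]'
python3 -c "
from h import *
pos()"
```

```text
[  390   151   131   111 10900] 7930 sphere [ 0.5264 -0.2958  0.0112] rms 0.0006 fixed z [ 0.5268 -0.2954] zmax 0.060655688023242754
[ 542  151   97  111 9035] 7010 sphere [ 0.5216 -0.1959  0.0111] rms 0.0007 fixed z [ 0.5218 -0.1946] zmax 0.06040918213220747
clock: 38.92
position: [0.5306, -0.3959, 0.0698]
ee_rot: [-0.074, 3.141, -0.0]
force: [0.2, -0.6, -1.0]
width: 0.628
t 38.92 pos [ 0.5306 -0.3959  0.0698] toolx [-0.999 -0.047 -0.   ] z [ 0. -0. -1.] F [ 0.2 -0.6 -1. ] w 57.7
```

```bash
python3 -m pendant '[[[0,0,0.002],[0,0,0],0.04],[[0,0,0.0015],[0,0,0],0.04],[[0,0,0.001],[0,0,0],0.04],[[0,0,0],[0,0,0],0.04],[[0,0,0],[0,0,0],0.04]]'
python3 -c "
from h import *
pos()"
```

```text
clock: 39.55
position: [0.5306, -0.3957, 0.0653]
ee_rot: [-0.074, 3.141, -0.0]
force: [-0.8, 1.1, -1.0]
width: 0.627
t 39.55 pos [ 0.5306 -0.3957  0.0653] toolx [-0.999 -0.047 -0.   ] z [ 0. -0. -1.] F [-0.8  1.1 -1. ] w 57.6
```

```bash
python3 -m pendant '[[[0,0,0.001],[0,0,0],0.04],[[0,0,0],[0,0,0],0.04],[[0,0,0],[0,0,0],0.04]]'
python3 -m pendant '[[[0,0,0.001],[0,0,0],0.04],[[0,0,0],[0,0,0],0.04],[[0,0,0],[0,0,0],0.04]]'
```

```text
clock: 39.92
position: [0.5306, -0.3958, 0.0646]
ee_rot: [-0.074, 3.14, -0.0]
force: [-1.0, 0.9, 4.8]
width: 0.626
clock: 40.3
position: [0.5307, -0.3958, 0.0644]
ee_rot: [-0.074, 3.14, 0.0]
force: [-4.1, 3.6, 13.1]
width: 0.629
```

```bash
python3 -m pendant '[[[0,0,-0.0014],[0,0,0],0.04],[[0,0,0],[0,0,0],0.04],[[0,0,0],[0,0,0],0.06],[[0,0,0],[0,0,0],0.062],[[0,0,0],[0,0,0],0.066],[[0,0,0],[0,0,0],0.072],[[0,0,0],[0,0,0],0.078],[[0,0,0],[0,0,0],0.078]]'
python3 -c "
from h import *
pos();shot('wrist','w30')"
```

```text
clock: 41.3
position: [0.5306, -0.3956, 0.0646]
ee_rot: [-0.074, 3.141, 0.0]
force: [1.2, 0.6, 0.3]
width: 0.847
t 41.3 pos [ 0.5306 -0.3956  0.0646] toolx [-0.999 -0.047 -0.   ] z [ 0.  0. -1.] F [1.2 0.6 0.3] w 77.7
```

```bash
sleep 1
```

```text
(no output)
```

View pics/w30.png

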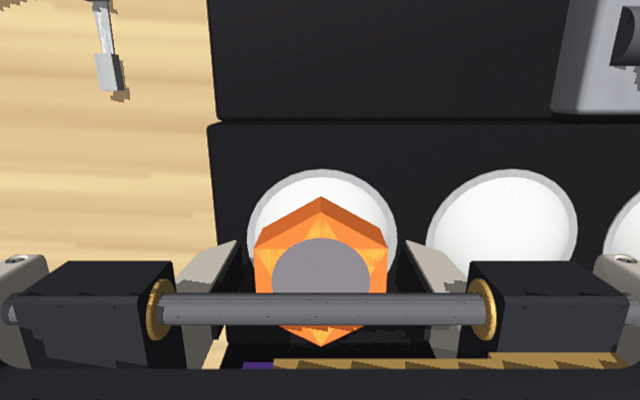

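Base stays level. I'll rise straight up and check.

```bash
python3 -m pendant '[[[0,0,-0.01],[0,0,0],0.078],[[0,0,-0.03],[0,0,0],0.078],[[0,0,-0.05],[0,0,0],0.078],[[0,0,-0.05],[0,0,0],0.078],[[0,0,0],[0,0,0],0.078],[[0,0,0],[0,0,0],0.078]]'
python3 -c "
from h import *
pos();shot('wrist','w31'); go([.42,.05,.28],180,10)"
```

```text
clock: 42.1
position: [0.5305, -0.3955, 0.2049]
ee_rot: [-0.074, 3.14, 0.0]
force: [0.1, 0.3, -0.2]
width: 0.85
t 42.1 pos [ 0.5305 -0.3955  0.2049] toolx [-0.999 -0.047 -0.001] z [ 0.001  0.    -1.   ] F [ 0.1  0.3 -0.2] w 78.0
n 10 shift [ 0.00986  0.04479 -0.00757] turn [ 0.006 -0.004  0.271] mm/row 46.5
```

```bash
sleep 1
```

```text
(no output)
```

View pics/w31.png

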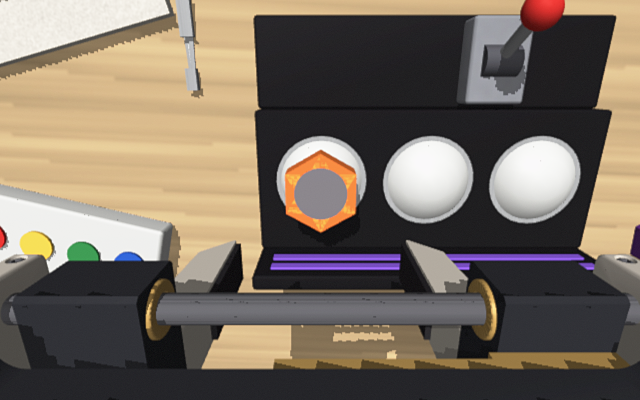

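Orange is balanced on dome2 (320,193). Now the white base.

```bash
python3 -m pendant '[[[0.0099,0.0448,-0.0076],[0,0,0.27],0.08],[[0.0099,0.0448,-0.0076],[0,0,0.27],0.08],[[0.0099,0.0448,-0.0076],[0,0,0.27],0.08],[[0.0099,0.0448,-0.0076],[0,0,0.27],0.08],[[0.0099,0.0448,-0.0076],[0,0,0.27],0.08],[[0.0099,0.0448,-0.0076],[0,0,0.27],0.08],[[0.0099,0.0448,-0.0076],[0,0,0.27],0.08],[[0.0099,0.0448,-0.0076],[0,0,0.27],0.08],[[0.0099,0.0448,-0.0076],[0,0,0.27],0.08],[[0.0099,0.0448,-0.0076],[0,0,0.27],0.08]]'
python3 -m pendant '[[[0,0,0],[0,0,0],0.08],[[0,0,0],[0,0,0],0.08],[[0,0,0],[0,0,0],0.08]]'
python3 -c "
from h import *
pos(); shot('wrist','w32'); pos()
for i in (0,1,2):
  try: hexfit('wrist','base_white',idx=i)
  except Exception as e: print(e)
"
```

```text
clock: 43.4
position: [0.4187, 0.051, 0.2801]
ee_rot: [0.0, -3.14, 0.001]
force: [0.3, 0.1, 0.0]
width: 0.87
clock: 43.78
position: [0.4199, 0.0484, 0.2801]
ee_rot: [-0.003, -3.141, 0.001]
force: [-0.6, 0.1, 0.1]
width: 0.871
t 43.77 pos [0.4199 0.0484 0.2801] toolx [-1.     0.002  0.001] z [-0.001 -0.001 -1.   ] F [-0.6  0.1  0.1] w 79.9
t 43.83 pos [0.4199 0.0484 0.2803] toolx [-1.     0.002  0.001] z [-0.001 -0.001 -1.   ] F [-0.8  0.3  0.1] w 79.9
base_white 0.66 [365. 175.  58.  54.] med [0.437 0.096 0.028] zmax 0.029 col [114. 115. 118.]
base_white 0.59 [274. 275.  50.  34.] med [ 0.575 -0.016  0.023] zmax 0.025 col [154.  75. 197.]
base_white 0.56 [222. 112.  58.  59.] med [ 0.363 -0.065  0.024] zmax 0.025 col [156.  79. 200.]
base_white 0.26 [376. 343. 123.  32.] med [0.631 0.112 0.078] zmax 0.106 col [213. 226. 232.]
centre [0.4383 0.0968] flat normal deg 0.0 +60k widths [0.0575 0.0584 0.0576]
base_white 0.88 [274. 273.  50.  33.] med [ 0.575 -0.015  0.023] zmax 0.025 col [154.  75. 197.]
base_white 0.86 [364. 176.  57.  54.] med [0.436 0.096 0.028] zmax 0.029 col [116.5 116.  120. ]
base_white 0.63 [ 26. 149.  53.  31.] med [ 0.393 -0.247  0.099] zmax 0.108 col [143.  54.  51.]
base_white 0.55 [ 94. 198. 185. 150.] med [ 0.458 -0.226  0.04 ] zmax 0.1 col [40. 39. 41.]
centre [0.4384 0.0968] flat normal deg 59.5 +60k widths [0.0585 0.0578 0.0577]
base_white 0.87 [221. 114.  58.  58.] med [ 0.362 -0.066  0.024] zmax 0.025 col [156.  79. 200.]
base_white 0.77 [362. 173.  63.  53.] med [0.437 0.096 0.028] zmax 0.029 col [117. 117. 122.]
base_white 0.64 [274. 276.  47.  33.] med [ 0.575 -0.016  0.023] zmax 0.025 col [154.  75. 198.]
centre [ 0.5794 -0.0155] flat normal deg 37.5 +60k widths [0.0488 0.0563 0.0436]
```

```bash
sleep 1
```

```text
(no output)
```

View pics/w32.png

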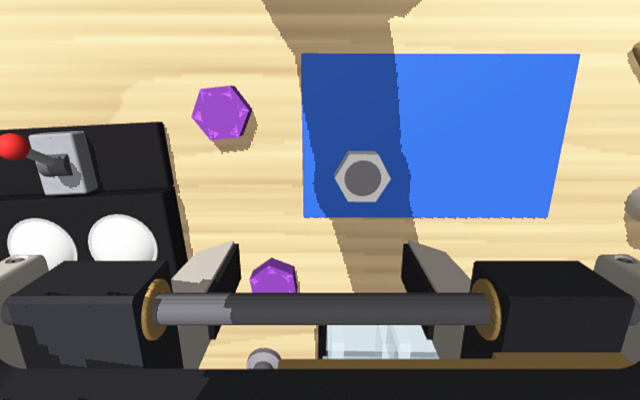

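```bash
python3 -c "
from h import *
go([.4383,.0968,.10],149.8,6)"
```

```text
n 6 shift [-0.00126  0.00849  0.0301 ] turn [-0.    -0.     5.029] mm/row 31.3
```

```bash
python3 -m pendant '[[[-0.0013,0.0085,0.0301],[0,0,5.03],0.08],[[-0.0013,0.0085,0.0301],[0,0,5.03],0.08],[[-0.0013,0.0085,0.0301],[0,0,5.03],0.08],[[-0.0013,0.0085,0.0301],[0,0,5.03],0.08],[[-0.0013,0.0085,0.0301],[0,0,5.03],0.08],[[-0.0013,0.0085,0.0301],[0,0,5.03],0.08],[[0,0,0],[0,0,0],0.08],[[0,0,0],[0,0,0],0.08],[[0,0,0],[0,0,0],0.08]]'
python3 -c "
from h import *
pos(); shot('wrist','w33'); go([.4383,.0968,.0085],149.8,4)"
```

```text
clock: 45.25
position: [0.4391, 0.0971, 0.1012]
ee_rot: [0.816, 3.032, 0.002]
force: [0.3, 1.0, 1.0]
width: 0.874
t 45.25 pos [0.4391 0.0971 0.1012] toolx [-0.865  0.502 -0.001] z [ 0.002  0.001 -1.   ] F [0.3 1.  1. ] w 80.2
n 4 shift [ 0.00013 -0.00019  0.02315] turn [0.026 0.013 0.013] mm/row 23.2
```

```bash
sleep 1
```

```text
(no output)
```

View pics/w33.png

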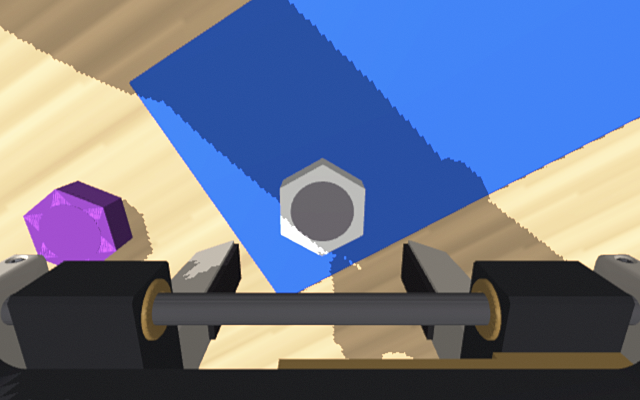

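```bash
python3 -m pendant '[[[0,0,0.0232],[0,0,0],0.08],[[0,0,0.0232],[0,0,0],0.08],[[0,0,0.0232],[0,0,0],0.08],[[0,0,0.0222],[0,0,0],0.08],[[0,0,0],[0,0,0],0.08],[[0,0,0],[0,0,0],0.05],[[0,0,0],[0,0,0],0.05],[[0,0,0],[0,0,0],0.05],[[0,0,0],[0,0,0],0.05],[[0,0,0],[0,0,0],0.05]]' 20
python3 -m pendant '[[[0,0,0],[0,0,0],0.04],[[0,0,-0.02],[0,0,0],0.04],[[0,0,-0.04],[0,0,0],0.04],[[0,0,-0.05],[0,0,0],0.04],[[0,0,-0.05],[0,0,0],0.04],[[0,0,0],[0,0,0],0.04],[[0,0,0],[0,0,0],0.04]]' 40
python3 -c "
from h import *
pos(); shot('wrist','w34'); go([.5205,-.1959,.14],182.75,8)"
```

```text
clock: 46.55
position: [0.439, 0.0975, 0.009]
ee_rot: [0.817, 3.032, 0.002]
force: [-1.3, -0.3, 8.0]
width: 0.629
clock: 47.42
position: [0.438, 0.0973, 0.168]
ee_rot: [-0.817, -3.033, -0.001]
force: [0.1, -0.6, -1.0]
width: 0.633
t 47.42 pos [0.438  0.0973 0.168 ] toolx [-0.865  0.502  0.   ] z [-0.  0. -1.] F [ 0.1 -0.6 -1. ] w 58.1
n 8 shift [-0.0202  -0.03287  0.00344] turn [-0.005 -0.01  -4.114] mm/row 38.7
```

```bash
sleep 1
```

```text
(no output)
```

View pics/w34.png

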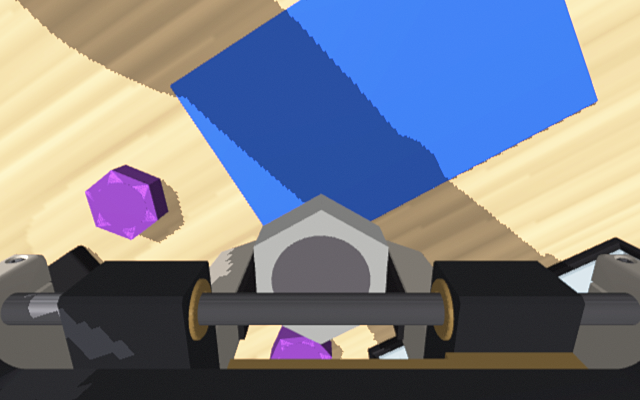

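```bash
python3 -m pendant '[[[-0.0202,-0.0329,0.0034],[0,0,-4.11],0.04],[[-0.0202,-0.0329,0.0034],[0,0,-4.11],0.04],[[-0.0202,-0.0329,0.0034],[0,0,-4.11],0.04],[[-0.0202,-0.0329,0.0034],[0,0,-4.11],0.04],[[-0.0202,-0.0329,0.0034],[0,0,-4.11],0.04],[[-0.0202,-0.0329,0.0034],[0,0,-4.11],0.04],[[-0.0202,-0.0329,0.0034],[0,0,-4.11],0.04],[[-0.0202,-0.0329,0.0034],[0,0,-4.11],0.04],[[0,0,0],[0,0,0],0.04],[[0,0,0],[0,0,0],0.04]]'
python3 -m pendant '[[[0,0,0],[0,0,0],0.04],[[0,0,0],[0,0,0],0.04]]'
python3 -c "
from h import *
pos();shot('wrist','w35'); go([.521,-.1959,.069],182.75,6)"
```

```text
clock: 48.72
position: [0.52, -0.1955, 0.1396]
ee_rot: [0.072, -3.138, -0.002]
force: [-0.3, 0.3, 0.0]
width: 0.632
clock: 48.98
position: [0.5211, -0.1952, 0.141]
ee_rot: [0.076, -3.141, -0.001]
force: [-0.2, -0.1, -0.3]
width: 0.627
t 48.98 pos [ 0.5211 -0.1952  0.141 ] toolx [-0.999 -0.048  0.   ] z [-0.  0. -1.] F [-0.2 -0.1 -0.3] w 57.6
n 6 shift [ 3.000e-05 -1.100e-04  1.202e-02] turn [0.004 0.001 0.001] mm/row 12.0
```

```bash
sleep 1
```

```text
(no output)
```

View pics/w35.png

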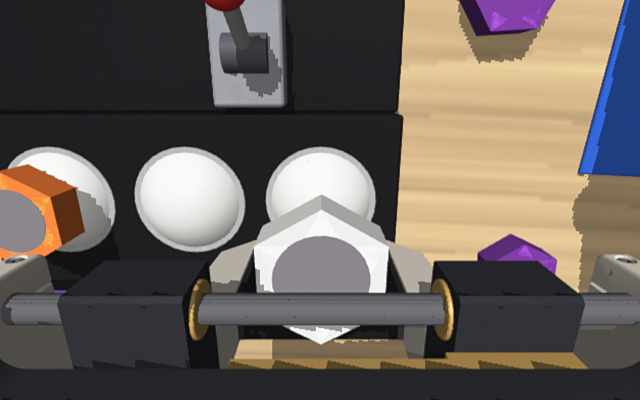

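```bash
python3 -m pendant '[[[0,0,0.012],[0,0,0],0.04],[[0,0,0.012],[0,0,0],0.04],[[0,0,0.012],[0,0,0],0.04],[[0,0,0.012],[0,0,0],0.04],[[0,0,0.012],[0,0,0],0.04],[[0,0,0.012],[0,0,0],0.04],[[0,0,0.002],[0,0,0],0.04],[[0,0,0],[0,0,0],0.04],[[0,0,0],[0,0,0],0.04]]'
python3 -m pendant '[[[0,0,0.001],[0,0,0],0.04],[[0,0,0],[0,0,0],0.04],[[0,0,0],[0,0,0],0.04]]'
```

```text
clock: 50.15
position: [0.5215, -0.1963, 0.0675]
ee_rot: [-0.074, 3.14, -0.0]
force: [0.2, 0.0, -1.0]
width: 0.628
clock: 50.52
position: [0.5213, -0.1961, 0.0661]
ee_rot: [-0.074, 3.141, -0.0]
force: [-0.4, 0.2, -1.3]
width: 0.63
```

```bash
python3 -m pendant '[[[0,0,0.001],[0,0,0],0.04],[[0,0,0],[0,0,0],0.04],[[0,0,0],[0,0,0],0.04]]'
```

```text
clock: 50.9
position: [0.5212, -0.1961, 0.065]
ee_rot: [-0.074, 3.141, 0.0]
force: [-0.1, 0.7, 0.1]
width: 0.626
```

Touching. Checking the picture, then release slowly.

```bash
python3 -m pendant '[[[0,0,0.0003],[0,0,0],0.04],[[0,0,0],[0,0,0],0.06],[[0,0,0],[0,0,0],0.062],[[0,0,0],[0,0,0],0.066],[[0,0,0],[0,0,0],0.072],[[0,0,0],[0,0,0],0.078],[[0,0,0],[0,0,0],0.078]]'
python3 -c "
from h import *
pos();shot('wrist','w36')"
```

```text
clock: 51.78
position: [0.5212, -0.1961, 0.0647]
ee_rot: [0.074, -3.141, -0.0]
force: [-0.0, 0.5, -0.3]
width: 0.851
t 51.77 pos [ 0.5212 -0.1961  0.0647] toolx [-0.999 -0.047  0.   ] z [-0.  0. -1.] F [-0.   0.5 -0.3] w 78.2
```

```bash
sleep 1
```

```text
(no output)
```

View pics/w36.png

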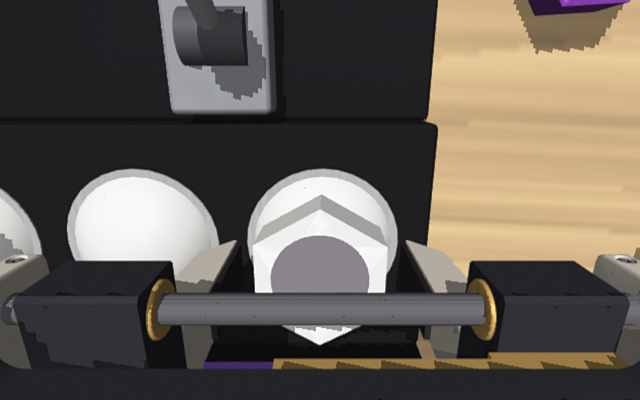

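```bash
python3 -m pendant '[[[0,0,-0.01],[0,0,0],0.078],[[0,0,-0.03],[0,0,0],0.078],[[0,0,-0.05],[0,0,0],0.078],[[0,0,-0.05],[0,0,0],0.05],[[0,-0.03,-0.05],[0,0,0],0.02],[[0.03,-0.03,0],[0,0,0],0],[[0.03,-0.04,0],[0,0,0],0],[[0,0,0],[0,0,0],0],[[0,0,0],[0,0,0],0],[[0,0,0],[0,0,0],0]]'
python3 -c "
from h import *
pos();im,d,P=shot('wrist','w37')
h=cv2.cvtColor(im,cv2.COLOR_RGB2HSV); m=((h[...,0]<6)|(h[...,0]>174))&(h[...,1]>170)&(h[...,2]>110)
n,l,s,c=cv2.connectedComponentsWithStats(m.astype(np.uint8)); i=1+np.argmax(s[1:,4]); print(s[i],c[i],np.nanmedian(P[l==i],0),np.nanpercentile(P[l==i],[2,98],axis=0))
"
```

```text
clock: 53.08
position: [0.4668, -0.2977, 0.2547]
ee_rot: [-0.077, 3.141, 0.001]
force: [0.8, -0.1, 0.4]
width: 0.138
t 53.08 pos [ 0.4668 -0.2977  0.2547] toolx [-0.999 -0.049 -0.   ] z [ 0.     0.001 -1.   ] F [ 0.8 -0.1  0.4] w 12.7
[364  84  29  28 643] [378.31104199  97.33592535] [ 0.38985945 -0.25362303  0.10431497] [[ 0.3798216  -0.2635119   0.09818808]
 [ 0.40005121 -0.24226371  0.10782736]]
```

```bash
sleep 1
```

```text
(no output)
```

View pics/w37.png

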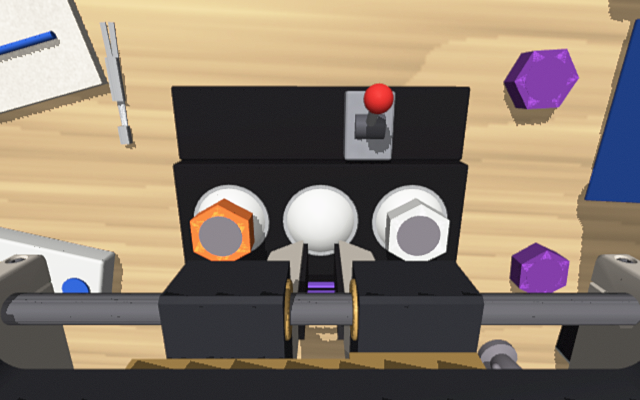

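```bash
python3 -c "
from h import *
hexfit('wrist','base_orange',ztop=.084)
try: hexfit('wrist','base_white',ztop=.084,idx=0)
except Exception as e: print(e)
go([.345,-.2535,.20],182.75,4)"
```

```text
base_orange 0.56 [222. 228.  69.  61.] med [ 0.526 -0.394  0.084] zmax 0.085 col [177. 137.  80.]
centre [ 0.5297 -0.3957] flat normal deg 32.5 +60k widths [0.0582 0.0591 0.0604]
base_white 0.77 [541. 269.  61.  51.] med [ 0.583 -0.024  0.023] zmax 0.025 col [131.  63. 168.]
base_white 0.65 [417. 228.  69.  63.] med [ 0.517 -0.2    0.083] zmax 0.085 col [177. 177. 174.]
base_white 0.58 [540.  79.  75.  62.] med [ 0.363 -0.074  0.023] zmax 0.025 col [131.  64. 170.]
base_white 0.47 [378. 102.  34.  44.] med [ 0.392 -0.254  0.103] zmax 0.108 col [198.  53.  50.]
OpenCV(4.12.0) /io/opencv/modules/imgproc/src/convhull.cpp:143: error: (-215:Assertion failed) total >= 0 && (depth == CV_32F || depth == CV_32S) in function 'convexHull'

n 4 shift [0.02975 0.01265 0.01366] turn [ 0.002 -0.004  0.003] mm/row 35.1
```

```bash
python3 -m pendant '[[[0.0298,0.0127,0.0137],[0,0,0],0],[[0.0298,0.0127,0.0137],[0,0,0],0],[[0.0298,0.0127,0.0137],[0,0,0],0],[[0.0298,0.0127,0.0137],[0,0,0],0],[[0,0,0],[0,0,0],0],[[0,0,0.035],[0,0,0],0],[[0,0,0.036],[0,0,0],0],[[0,0,0.036],[0,0,0],0],[[0,0,0],[0,0,0],0]]'
python3 -c "
from h import *
pos(); shot('wrist','w38')"
```

```text
clock: 54.45
position: [0.344, -0.2534, 0.0916]
ee_rot: [0.074, -3.137, -0.002]
force: [-0.7, -0.2, -0.7]
width: 0.006
t 54.45 pos [ 0.344  -0.2534  0.0916] toolx [-0.999 -0.047  0.004] z [-0.004  0.001 -1.   ] F [-0.7 -0.2 -0.7] w 0.5
```

```bash
sleep 1
```

```text
(no output)
```

View pics/w38.png

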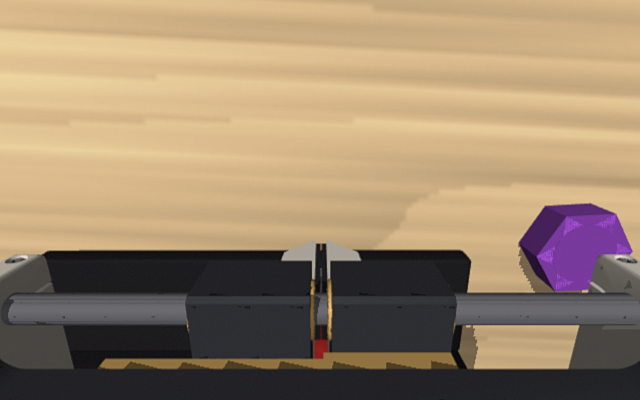

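```bash
python3 -m pendant '[[[-0.01,0,0],[0,0,0],0],[[-0.01,0,0],[0,0,0],0],[[-0.01,0,0],[0,0,0],0],[[-0.01,0,0],[0,0,0],0],[[-0.01,0,0],[0,0,0],0],[[-0.01,0,0],[0,0,0],0],[[-0.01,0,0],[0,0,0],0],[[-0.01,0,0],[0,0,0],0],[[-0.005,0,0],[0,0,0],0],[[0,0,0],[0,0,0],0]]'
python3 -c "
from h import *
pos(); shot('scene','s39',(170,150,320,270),5)"
```

```text
clock: 55.75
position: [0.4256, -0.2497, 0.0923]
ee_rot: [0.071, -3.134, -0.003]
force: [-14.4, -0.7, 9.4]
width: 0.008
t 55.75 pos [ 0.4256 -0.2497  0.0923] toolx [-0.999 -0.045  0.006] z [-0.007  0.002 -1.   ] F [-14.4  -0.7   9.4] w 0.7
```

```bash
sleep 1
```

```text
(no output)
```

View pics/s39.png

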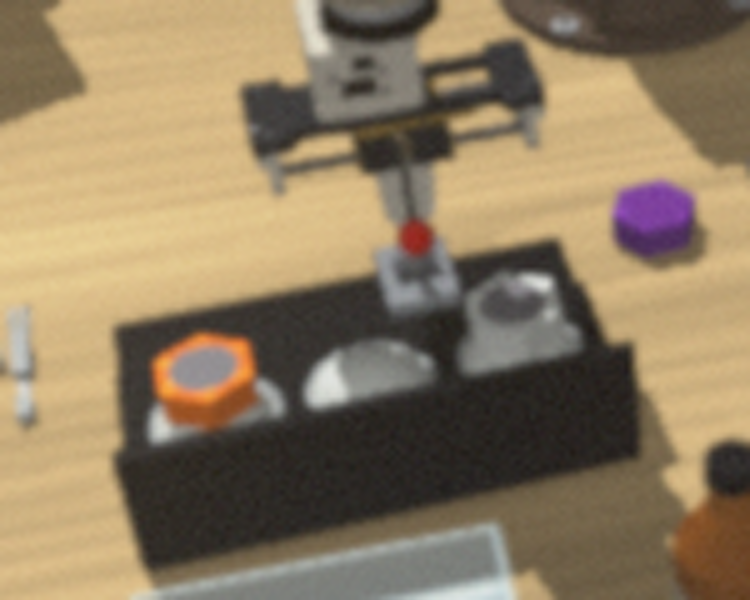

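```bash
python3 -m pendant '[[[0.015,0,0],[0,0,0],0],[[0.03,0,0],[0,0,0],0],[[0.03,0,-0.03],[0,0,0],0],[[0,0,-0.05],[0,0,0],0],[[-0.03,-0.01,-0.06],[0,0,0],0],[[-0.04,-0.01,-0.01],[0,0,0],0],[[-0.04,-0.01,0],[0,0,0],0],[[0,0,0],[0,0,0],0],[[0,0,0],[0,0,0],0]]'
python3 -c "
from h import *
pos();im,d,P=shot('wrist','w40')
h=cv2.cvtColor(im,cv2.COLOR_RGB2HSV); m=((h[...,0]<6)|(h[...,0]>174))&(h[...,1]>170)&(h[...,2]>110)
n,l,s,c=cv2.connectedComponentsWithStats(m.astype(np.uint8)); i=1+np.argmax(s[1:,4]); print(s[i],c[i],np.nanmedian(P[l==i],0))
"
```

```text
clock: 56.92
position: [0.4627, -0.2774, 0.2379]
ee_rot: [0.073, -3.14, -0.0]
force: [-0.3, 0.4, 0.7]
width: 0.003
t 56.92 pos [ 0.4627 -0.2774  0.2379] toolx [-0.999 -0.047  0.001] z [-0.001  0.    -1.   ] F [-0.3  0.4  0.7] w 0.3
[340 158  29  28 647] [354.04636785 171.23802164] [ 0.44603361 -0.25064884  0.103948  ]
```

```bash
sleep 1
```

```text
(no output)
```

View pics/w40.png

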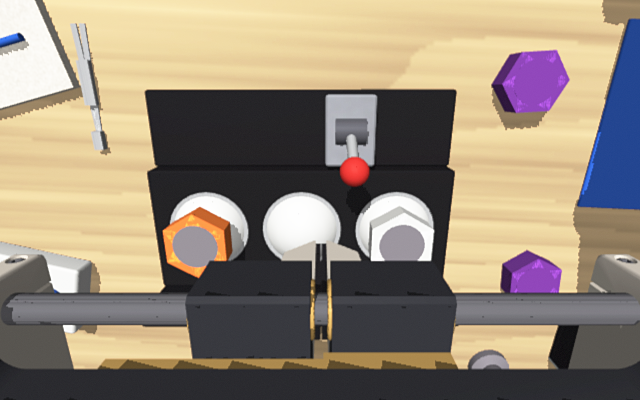

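The toggle ball moved 56 mm and sits at the same height as when it was off, so it is fully over. I'll do a last overall check with the top and scene cameras.

```bash
python3 -m pendant '[[[0,0,-0.04],[0,0,0],0],[[0,0,0],[0,0,0],0],[[0,0,0],[0,0,0],0]]'
python3 -c "
from h import *
shot('scene','s41'); shot('top','t41'); pos()"
```

```text
clock: 57.35
position: [0.4627, -0.2772, 0.2781]
ee_rot: [-0.073, 3.14, 0.001]
force: [0.1, -0.6, 0.3]
width: 0.005
t 57.45 pos [ 0.4626 -0.277   0.2775] toolx [-0.999 -0.047  0.001] z [-0.001  0.001 -1.   ] F [ 0.4  0.3 -0.6] w 0.6
```

```bash
sleep 1
```

```text
(no output)
```

View pics/s41.png

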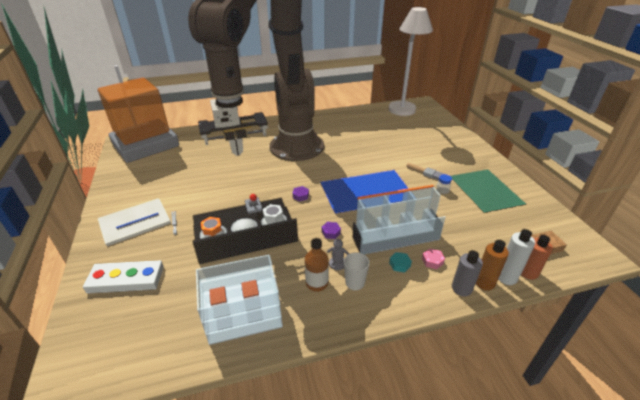

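View pics/t41.png

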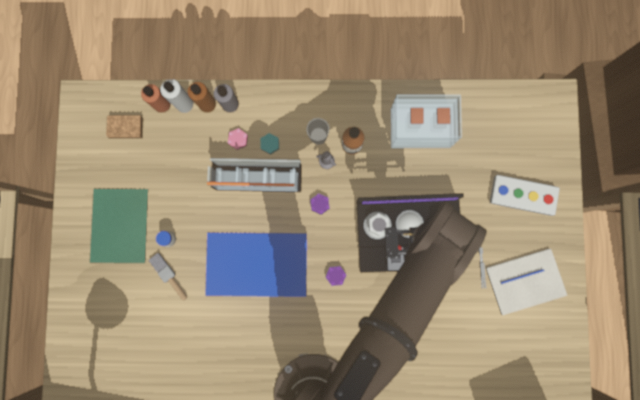

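The pictures show the bin shut and empty with its bar back at row 184, both bases on their domes, the ball switched over and the bystanders where they started. I'm handing in.

```bash
python3 -c "
from cell import arm
print(arm.sign_off())"
```

```text
the job is handed in; nothing more can be done
None
```

The job is done and handed in at about 57 s; the sign-off gives no verdict. Only the orange and white bases were present, with no green one.

**What I did**
- I swung the bin forward by its bar and pushed both bases over the lip. Each landed flat on the mat.
- I then shut the bin and set orange on dome2 (right) and white on dome0 (left).
- Last, I pushed the toggle over, away from the robot.

**Last checks**
- **Bases:** both tops are at about 84 mm, which is right for sitting level. Orange is about 1.5 mm from its dome's top point. Both still sat there in the pictures after the toggle was thrown.
- **White base position:** the measuring script failed when I tried to check how well it was centred. I relied on the gripper position at release (within 1 mm of the dome), its height and the pictures.
- **Toggle:** the ball moved 56 mm of the expected 57.5 mm and sits as high as it did when off, which I work out to about 0.97 rad.
- **Bin:** empty and shut, with the bar back where it started in the top view.
- **Bystanders and look-alikes:** none looked moved in the final pictures. I judged this by eye rather than measuring it.

**Pushes that jammed:** both bases stood on edge after the bin was swung forward. The first pushes jammed briefly, with forces up to about 26 N on the tool, before I raised the fingers and the bases lay flat.

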